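# Fit a charged battery pack in a handheld instrument

### The arm

A 6-joint arm with a two-finger parallel gripper is mounted at the origin on the work surface. World frame = base frame: x ahead of the robot, y to its left, z up, the work surface at z = 0. Lengths are in m, angles in rad, forces in N, time in s.
With the tool pointing down it reaches from about 0.3 to 0.875 m from the base axis. Payload 4.2 kg.
Tool frame: the origin (TCP) lies at the very end of the fingers, on their centre line; the grasp point (between the pads) lies 19 mm behind it; x points along the fingers, y is the direction in which the jaws open and shut, and the axes are right-handed (so a half turn about x gives the same grasp; the last joint's range is limited). The gripper opens to 85 mm and grips with 20 to 120 N. Pads are 22 mm wide; open, the fingers measure 114 mm over their backs; the gripper's body (76 mm by 85 mm) begins 54 mm behind the grasp point. The pads swing forward as they close: fully open they stand 13 mm farther back than shut.
Start: joints at [-1.287, 0.32, 1.565, -0, 1.257, -0.02], TCP at [0.172, -0.549, 0.197] pointing down, gripper open.
Joint ranges: [-3.11, 3.11], [-0.84, 2.01], [0.21, 2.61], [-1.34, 4.49], [0.05, 2.63], [-2.56, 2.56]. Speed limits (rad/s): [2.57, 2.57, 3.14, 3.14, 3.14, 3.14].

### API

Orientations are given as a rotation vector (axis times angle).
In Python, from workcell import * gives the robot as it stands.
- The arm moves only by the tool step_arm, never from a script. Its argument "plan" is one flat list of numbers, 6 for each row, row after row: the shift along the world's x, y, z in cm, then the turn, a rotation vector about the world's x, y, z in degrees. In form: [dx, dy, dz, wx, wy, wz, dx, dy, dz, wx, wy, wz, ...]. A call has 1 to 20 rows; each row is the pose to reach, as a shift and turn from the pose measured when the call began; what a row does not reach only later rows make up. A row lasts 1/8 s, in which the tool goes at most 62.5 mm and 10.7 degrees, less where a joint would pass 70% of its speed; a pose out of reach is approached as far as the arm can. A call with a gripper value outside its range is refused whole. "hand" is the closure, from 0 (fully open) to 1 (shut), set as the call begins (left out, the last holds). The fingers move at their own pace and stop on an object; "newtons" is the grip in N (left out, the last holds). Time passes only in rows, so rows that repeat a pose let the fingers close. It gives the time, the measured TCP pose, the force and the opening at its end, in the units of the state.
- get_state(): the state, without advancing time (a new reading comes with each control period).
- capture(name): name is "scene" or "top" or "wrist"; returns the picture (480x640x3 uint8, red, green, blue); there is no depth.
- get_calibration(name): a dict with "fx", "fy", "cx", "cy" (pixels), "R" (3x3) and "t" (3): a world point X has camera coordinates R X + t; the wrist camera has in their place "T_tool_cam" (4x4, takes a point from camera to tool coordinates, whose origin is the TCP and whose axes are the tool frame's). Camera axes: x right, y down, z forward; pixel columns grow to the right and rows downward; lengths in m; the calibration is good to about 2 mm. A picture is of the moment at which its call begins: read the wrist's pose just before it. get_calibration takes no time and is no camera call.
- hand_in(): hands the job in, once; it reports no verdict.
Trained networks look in the newest picture that a camera, given by its name, has taken for a name from the list of things; names that differ only in an ending like _2 or _b are one class to them, and where a whole thing is asked for, a point or a joint stands for the part that bears it (a point fixed in the world has none). Each returns a list of dicts, best first, with "conf" (0 to 1); they miss things now and then, are a little off and sometimes report something else, mostly with a low value. They report only what shows in the picture. A call takes as long as a camera call. They do not tell look-alikes from the thing itself.
- search_frame(camera, target): "xyz" ([x, y, z] in m, in the coordinates of the camera as it stood for that picture, good to about 4 mm: the middle of the surface that is visible of it).
- silhouettes(camera, target): "pixels" (480x640 bool, what is visible of it).
- pinpoint(camera, target): "xyz" ([x, y, z] in m, in the coordinates of the camera as it stood for that picture, good to about 4 mm: a listed point, or the origin of a listed thing).
The state is a dict: "time": time; "q": joint angles; "dq": joint speeds; "joint_torque": joint torques, N m; "tcp_pos": TCP position; "orientation": TCP orientation; "contact_force": force on the tool from outside, world axes, zero at the start; "ft_torque": the same for the moment, N m; "gripper_width": finger opening in m.
Only numpy, scipy, OpenCV 4.12 (cv2) and the standard library are available. Lean on these libraries where they do the work, as an engineer would, in place of code of your own. Each camera call takes 0.05 s, during which the arm holds its last target.

### The job

Take the charged battery pack out of the desktop charger and fit it in the empty battery bay in the back of the handheld instrument, which lies face down in the bench holder. The end of the pack that stands down in the charger carries its contacts and goes to the end of the bay with the brass contact strips. Press the pack down until both spring catches have snapped over its ends and it sits level, flush with the instrument's back, and leave the other things on the mat where they are.

Things in the scene. Friction and masses are not known exactly. Their poses are not given: they have to be found in the camera images.
- pack: Flat grey battery pack: main part 110 x 64 mm (x, y), 20 mm thick; at each end a 6 mm thick ledge, flush with the underside, sticks out 7 mm (124 mm long in all). Origin: centre of the underside; x to the contact end, y across, z out of the outer face (the face to end on top, with blank paper label, and black ribs near the thumb end, -x). About 0.26 kg, balanced at its middle.
- pack_contact_end (a point): The pack's contact end: point on the underside 62 mm from its origin along +x. The ledge here is a tongue only 40 mm wide (64 mm at the thumb end). At the start this end is down in the charger; the pack leans 40 degrees from upright, top towards the robot, outer face up and away from the robot. Turned back 50 degrees about its y axis (top end towards the robot and down) it lies flat, outer face up.
- charger: Black desktop charger, fixed. Origin: centre of the underside of its foot (140 x 104 x 26 mm), on the mat; x to its front (away from the robot, give or take its yaw), z up. The pack stands in its leaning pocket, open at the top.
- pocket (a point): Pocket floor of the charger, under the pack's lower end, in the plane of its underside, 47 mm above the charger's origin. The pocket rises 40 degrees from upright towards the charger's -x. Cheeks (2 mm clear of the pack, 86 mm over their outsides) cover its lowest 66 mm, a front lip its lowest 11 mm; above, its top 58 mm is free at both sides (the back plate there is 46 mm wide). Lift the pack out along the slope.
- instrument: Grey handheld instrument with black rubber guards, 283 mm long, 108 mm wide (130 at its head, beyond the bay's contact end), clamped face down in an aluminium bench holder (366 x 70 mm, end jaws 38 mm high); all fixed. Origin: on the mat under the middle of the battery bay; x along it to its contact end (away from the robot, give or take the yaw), z up. The mat is 2 mm thick on the work surface.
- bay (a point): Centre of the bay's floor, 36 mm above the instrument's origin; axes as the instrument's. The bay is 127 x 68 mm (x, y) and 20 mm deep; sloping lead-ins guide a pack up to 3 mm off. Seated, the pack's origin is here, axes parallel. Two 10 mm high blocks in the corners of the contact end, 47 mm apart, pass only the narrow tongue.
- bay_top (a point): Point above the bay's centre in the plane of the instrument's back, with which the seated pack is flush. Rubber guards along both long sides (38 to 54 mm from the centre line) stand 12 mm above it; only at mid-length an opening 52 mm long through each side, going down 34 mm below this point, lets fingers hold the pack by the middle of its long sides as it goes in.
- bay_contact_end (a point): Bay floor 62 mm from its centre along +x, by the brass strips: where the pack's contact end belongs.
- catch_far (a point): Tip of the spring catch at the bay's contact end, in the plane of the instrument's back: black, 26 mm wide, slides outward by itself when pushed down on. A pack laid in loosely rests on both catches, about 13 mm too high. Each end gives under 8 to 15 N, drops past its catch, and the catch springs over the ledge and keeps it down.
- catch_near (a point): Tip of the same kind of catch at the other end of the bay (thumb end of the pack).
- reel: Bystander: aluminium reel, 64 mm across, 46 mm high, standing flat on the mat; origin at the centre of its underside.
- flask: Bystander: white plastic bottle, 48 mm across, 130 mm high, upright; origin at the centre of its underside.
- tray: Bystander: open grey parts tray, 100 x 150 x 28 mm; origin at the centre of its underside.
- driver: Bystander: screwdriver 170 mm long lying on the mat; origin under its middle.
There are look-alikes about, which are no part of the job. What is shaped like the pack but red is not meant.

How it is judged:
On the way:
1. the robot presses the pack down on the floor of the bay, rather than letting it drop in (z of pack in the frame of bay between -0.003 and 0.003 m and horizontal distance between pack and bay below 0.005 m and angle between pack's own z axis and vertical below 0.04 rad and contact force between any of the arm, the fingers and pack above 2 N), for 0.04 s.
At the end, for the whole second after the job is handed in: The pack is at rest in the bay, contact end at the bay's contact end (within 6 mm), within 4 mm of the bay's centre, down on the bay floor within 2.5 mm and level within 0.03 rad, outer face up (z of pack in the frame of bay between -0.0025 and 0.0025 m and horizontal distance between pack and bay below 0.004 m and distance between pack_contact_end and bay_contact_end below 0.006 m and angle between pack's own z axis and vertical below 0.03 rad and linear speed of pack below 0.02 m/s and angular speed of pack below 0.1 rad/s); the robot touches nothing.
It fails at once if a bystander is pushed more than 30 mm or knocked over (distance of any of reel, flask, tray, driver from where it was at the start of the episode above 0.03 m or angle between flask's own z axis and vertical above 0.5 rad).
It also fails if it takes over 72 s, if anything falls off the work surface, if the arm or the gripper's body presses on something with over 40 N, if the wrist force passes 120 N, or if a joint passes its speed limit or range.

## Working session

There is one attempt and no reset: what is moved stays moved. The work goes in short steps, Python scripts to look and compute and a tool call to move; the robot and the scene stay as the last step left them, time stands still between calls to the robot, and variables do not carry over. Pictures are saved under pics/ and viewed, and the job is handed in when it is done.

Besides the shell and the picture viewer there is one more tool, called after "Emit:" by a JSON object that holds its "name" and its "arguments", one argument or row to a line. step_arm: Moves the arm, as the interface text tells. Its arguments: {"type":"object","properties":{"plan":{"type":"array"},"hand":{"type":"number"},"newtons":{"type":"number"}},"required":["plan"]}

```bash
ls; mkdir -p pics
cat > h.py <<'E'
from workcell import *
import numpy as np, cv2
from scipy.spatial.transform import Rotation as Ro
def snap(cam,fn):
    s=get_state(); im=capture(cam); cv2.imwrite('pics/'+fn,im[:,:,::-1]); return s
def camT(cam,s=None):
    c=get_calibration(cam)
    if 'R' in c:
        R=np.array(c['R']);t=np.array(c['t']); return R.T,-R.T@t
    T=np.array(c['T_tool_cam']); Rt=Ro.from_rotvec(s['orientation']).as_matrix()
    return Rt@T[:3,:3], Rt@T[:3,3]+np.array(s['tcp_pos'])
def proj(cam,X,s=None):
    R,p=camT(cam,s);c=get_calibration(cam);v=R.T@(np.array(X)-p)
    return [c['fx']*v[0]/v[2]+c['cx'],c['fy']*v[1]/v[2]+c['cy']]
def pts(cam,names,s=None,f=None):
    R,p=camT(cam,s)
    for n in names:
        for d in (f or pinpoint)(cam,n)[:3]:
            print(cam,n,round(d['conf'],2),np.round(R@np.array(d['xyz'])+p,4))
E
python3 - <<'E'
from h import *
s=snap('scene','s0.png'); N=['pack','pack_contact_end','charger','pocket','instrument','bay','bay_top','bay_contact_end','catch_far','catch_near']
pts('scene',N,s)
s=snap('top','t0.png');pts('top',N+['reel','flask','tray','driver'],s)
print(get_state())
E
```

```text
pics
scene pack 0.89 [ 0.4017 -0.2264  0.0007]
scene pack 0.62 [ 0.4022 -0.0294  0.0029]
scene pack 0.6 [ 0.5693 -0.1848  0.0975]
scene pack_contact_end 0.9 [ 0.6058 -0.1878  0.0454]
scene pack_contact_end 0.85 [ 0.4418 -0.1804  0.0019]
scene pack_contact_end 0.85 [ 0.4012 -0.0971 -0.0029]
scene charger 0.61 [ 0.6076 -0.1889  0.0471]
scene charger 0.6 [ 5.782e-01 -1.824e-01  4.000e-04]
scene pocket 0.65 [ 0.606  -0.188   0.0499]
scene pocket 0.64 [0.7675 0.0244 0.0028]
scene instrument 0.61 [0.5251 0.2531 0.0022]
scene bay 0.78 [0.5202 0.2489 0.0352]
scene bay_top 0.73 [0.3784 0.3991 0.0057]
scene bay_contact_end 0.94 [0.5838 0.2345 0.0341]
scene catch_far 0.83 [0.5785 0.2341 0.0568]
scene catch_near 0.7 [0.5733 0.2326 0.0564]
scene catch_near 0.6 [0.4658 0.2665 0.0576]
top pack 0.96 [ 0.5664 -0.1853  0.0969]
top pack 0.76 [ 0.3963 -0.227   0.004 ]
top pack 0.72 [ 0.3992 -0.0372  0.0047]
top pack_contact_end 0.71 [ 0.6077 -0.1906  0.0543]
top pack_contact_end 0.7 [ 0.3989 -0.0964  0.0054]
top pack_contact_end 0.6 [ 0.4443 -0.1807  0.0072]
top charger 0.72 [ 0.5745 -0.1845  0.0037]
to
[... 617 characters left out ...]
058]
top driver 0.44 [0.7684 0.0244 0.0031]
{'time': 1.3, 'q': array([-1.28700617e+00,  3.19593661e-01,  1.56450849e+00,  1.64908290e-05,
        1.25740111e+00, -2.00134842e-02]), 'dq': array([ 0.0008202 , -0.00033373,  0.00031252,  0.0014146 , -0.00123226,
       -0.00031144]), 'joint_torque': array([-1.42966815e-03, -4.15419495e+01, -2.34419775e+01, -2.47048083e-04,
        6.72636611e-05, -2.06264548e-05]), 'tcp_pos': array([ 0.17201442, -0.54868063,  0.19653829]), 'orientation': array([ 2.05780731,  0.31491149, -2.05775046]), 'contact_force': array([-0.20326888, -0.40240176,  0.10360394]), 'ft_torque': array([-0.00130266, -0.00236454, -0.00564059]), 'gripper_width': 0.08541125039792213}
```

View pics/s0.png

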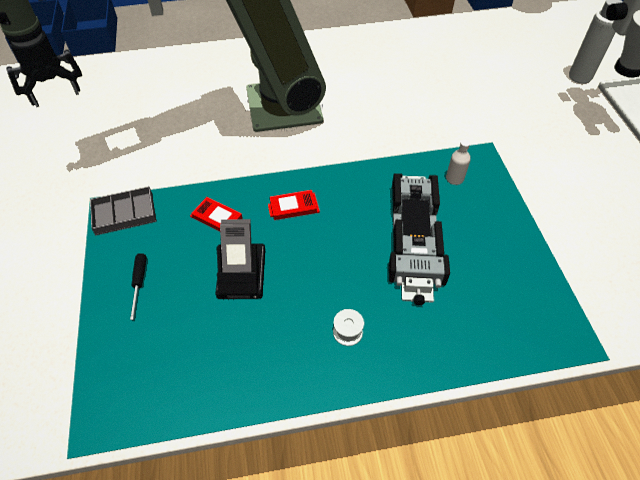

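View pics/t0.png

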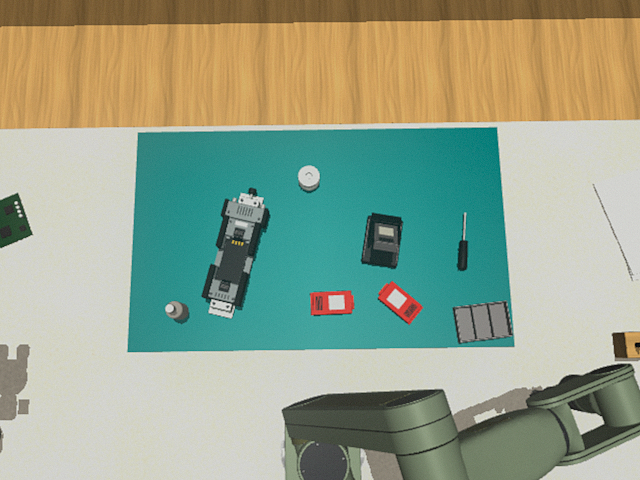

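The grey pack stands in the charger near (0.57,-0.185), seen at top px (385,235). The bay is near (0.52,0.247), at top px (237,255), and the red packs are decoys. I'll refine both with the wrist camera.

Run:
```python
from h import *
s=get_state(); print(Ro.from_rotvec(s['orientation']).as_matrix().round(3)); print(get_calibration('wrist'))
```

```text
[[ 0.     0.299 -0.954]
 [-0.    -0.954 -0.299]
 [-1.     0.    -0.   ]]
{'fx': 398.82798075790106, 'fy': 398.82798075790106, 'cx': 320.0719168136477, 'cy': 236.47687027202372, 'T_tool_cam': array([[ 1.20224840e-03, -2.68284293e-01,  9.63339033e-01,
        -1.78061617e-01],
       [ 9.99998590e-01, -8.07196519e-04, -1.47279909e-03,
         6.24436279e-04],
       [ 1.17273278e-03,  9.63339445e-01,  2.68282944e-01,
        -6.86509467e-02],
       [ 0.00000000e+00,  0.00000000e+00,  0.00000000e+00,
         1.00000000e+00]])}
```

Emit:
{"name": "step_arm", "arguments": {
  "plan": [3.7, 3.6, 2, 0, 0, -4, 7.4, 7.2, 4, 0, 0, -8, 11.1, 10.8, 6, 0, 0, -12, 14.8, 14.4, 8, 0, 0, -16, 18.5, 18, 10, 0, 0, -20, 22.2, 21.6, 11, 0, 0, -23, 26, 25.2, 12, 0, 0, -25, 29.6, 28.8, 12, 0, 0, -26, 33.3, 32.4, 12, 0, 0, -26, 37, 36, 12, 0, 0, -26, 37, 36, 12, 0, 0, -26],
  "hand": 0
}}

```text
time: 2.68
tcp_pos: [0.5439, -0.1862, 0.3158]
orientation: [-2.145, 0.155, 2.146]
contact_force: [-0.4, -0.2, -0.1]
gripper_width: 0.085
```

Run:
```python
from h import *
s=snap('wrist','w0.png'); pts('wrist',['pack','pack_contact_end','charger','pocket'],s); print(s['time'],s['tcp_pos'],s['q'].round(2))
```

```text
wrist pack 0.96 [ 0.5719 -0.1846  0.0982]
wrist pack 0.6 [ 0.3994 -0.0345  0.0023]
wrist pack 0.59 [ 4.064e-01 -2.224e-01 -4.000e-04]
wrist pack_contact_end 0.93 [ 0.4381 -0.1818  0.0009]
wrist pack_contact_end 0.9 [ 0.4019 -0.0951 -0.0009]
wrist pack_contact_end 0.66 [ 0.6059 -0.1917  0.0532]
wrist pocket 0.77 [ 0.6057 -0.1858  0.0477]
wrist pocket 0.42 [0.7698 0.0305 0.006 ]
2.675 [ 0.54393027 -0.18619584  0.31576684] [-0.35  0.27  1.34  0.    1.53  1.37]
```

View pics/w0.png

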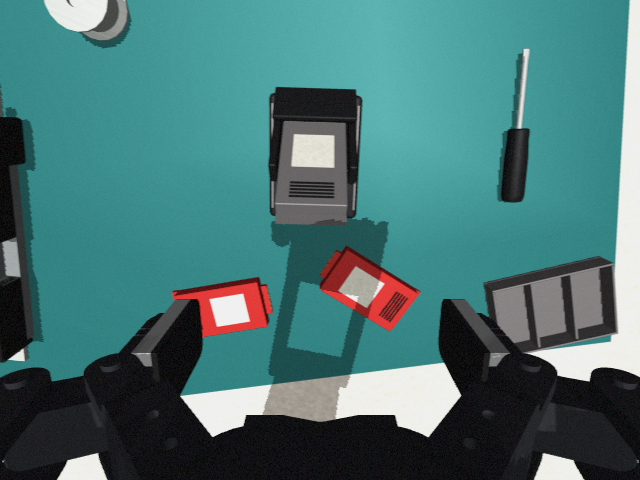

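```bash
cat >> h.py <<'E'
def packpose(x,y,yaw,pitch=50,z=None):
    # contact end at x,y ; returns R, origin
    R=Ro.from_euler('z',yaw,degrees=True).as_matrix()@Ro.from_euler('y',pitch,degrees=True).as_matrix()
    e=np.array([x,y,.049 if z is None else z]); return R,e-R@np.array([.062,0,0])
def overlay(cam,fn,out,s,segs,crop,k=4):
    im=cv2.imread('pics/'+fn); x0,y0,x1,y1=crop
    im=cv2.resize(im[y0:y1,x0:x1],None,fx=k,fy=k,interpolation=cv2.INTER_CUBIC)
    for a,b in segs:
        A=(np.array(proj(cam,a,s))+.5-[x0,y0])*k-.5;B=(np.array(proj(cam,b,s))+.5-[x0,y0])*k-.5
        cv2.line(im,tuple(int(round(v)) for v in A),tuple(int(round(v)) for v in B),(0,255,0),1,cv2.LINE_AA)
    cv2.imwrite('pics/'+out,im)
def packsegs(R,o):
    P=lambda *v:o+R@np.array(v)
    t=.02;l=.006;S=[]
    c=[P(.055,.032,t),P(.055,-.032,t),P(-.055,-.032,t),P(-.055,.032,t)]
    S+=[(c[i],c[(i+1)%4]) for i in range(4)]
    S+=[(P(-.055,-.032,l),P(-.062,-.032,l)),(P(-.062,-.032,l),P(-.062,.032,l)),(P(-.062,.032,l),P(-.055,.032,l)),(P(-.055,.032,l),P(-.055,-.032,l))]
    return S
E
python3 - <<'E'
from h import *
s=get_state()
R,o=packpose(.606,-.1895,-10); print(o)
overlay('wrist','w0.png','w0o.png',s,packsegs(R,o),(240,70,400,230))
E
```

```text
[ 0.56675262 -0.18257963  0.09649476]
```

View pics/w0o.png

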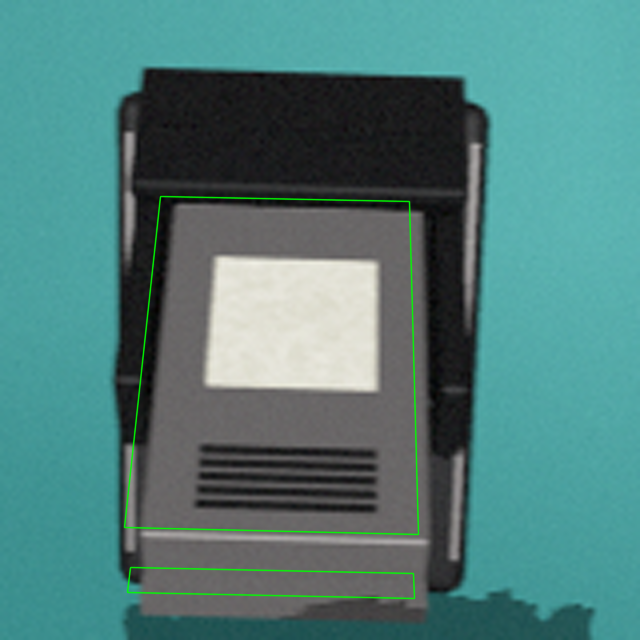

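Run:
```python
from h import *
from scipy.optimize import least_squares
s=get_state()
px=np.array([[172,205],[424,210],[140,532],[428,541],[142,615],[426,620]])/4+[240,70]-.375
M=[(.055,.032,.02),(.055,-.032,.02),(-.055,.032,.02),(-.055,-.032,.02),(-.062,.032,0),(-.062,-.032,0)]
def f(p,full=False):
    R,o=packpose(p[0],p[1],p[2]*100,50 if len(p)<5 else p[4]*100,p[3])
    return np.concatenate([np.array(proj('wrist',o+R@np.array(m),s))-q for m,q in zip(M,px)])
for p0 in ([.606,-.19,-.1,.049],[.606,-.19,-.1,.049,.5]):
    r=least_squares(f,p0,x_scale=.01); print(r.x,r.fun.round(1)); R,o=packpose(r.x[0],r.x[1],r.x[2]*100,50,r.x[3]);print(o)
g=lambda p:f([p[0],p[1],p[2],.049])
r=least_squares(g,[.606,-.19,-.1],x_scale=.01); print(r.x,r.fun.round(1));R,o=packpose(r.x[0],r.x[1],r.x[2]*100); print(o)
overlay('wrist','w0.png','w0p.png',s,packsegs(R,o),(240,70,400,230))
```

```text
[ 0.60353427 -0.19231517 -0.10207371  0.04694138] [ 0.5 -0.4 -0.7 -0.  -0.2  0.5  0.6  0.1  0.3 -0.4 -0.4  0.2]
[ 0.56431219 -0.18525279  0.09443613]
[ 0.60318441 -0.19227276 -0.1019925   0.04802252  0.50455913] [ 0.4 -0.2 -0.7  0.2 -0.4  0.3  0.7 -0.1  0.1 -0.3 -0.3  0.2]
[ 0.56396134 -0.18521594  0.09551728]
[ 0.60383001 -0.19240455 -0.10204912] [ 0.3 -0.8 -0.6 -0.4 -0.4  0.6  0.8  0.2  0.1 -0.1 -0.2  0.4]
[ 0.56460764 -0.18534386  0.09649476]
```

View pics/w0p.png

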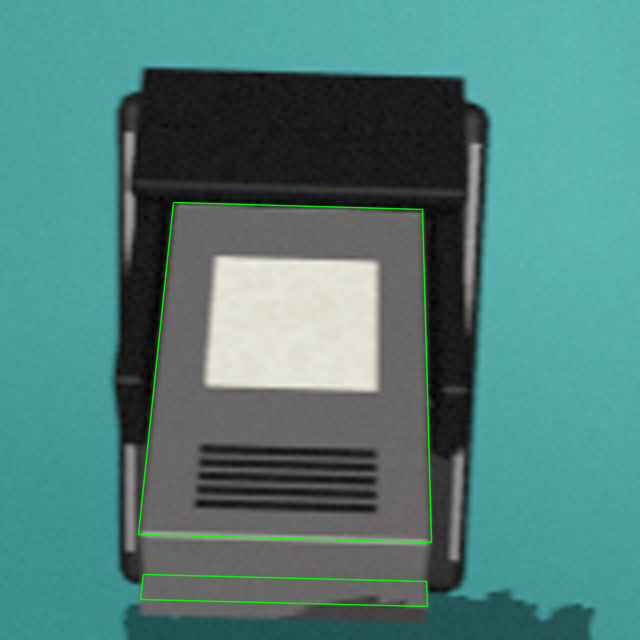

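```bash
cat >> h.py <<'E'
def goal(R_t,p):
    s=get_state(); R0=Ro.from_rotvec(s['orientation']).as_matrix()
    print('shift cm',((np.array(p)-s['tcp_pos'])*100).round(2),'turn deg',np.degrees(Ro.from_matrix(R_t@R0.T).as_rotvec()).round(2))
def toolR(Rp): return np.column_stack([-Rp[:,2],-Rp[:,1],-Rp[:,0]])
E
python3 - <<'E'
from h import *
R,o=packpose(.6038,-.1924,-10.2); T=toolR(R)
for d in (.09,0): goal(T,o+R@np.array([-.020,0,-.002+d]))
print(R[:,0],R[:,2])
E
```

```text
shift cm [  7.7   -0.54 -14.84] turn deg [ 8.22 49.33 -1.44]
shift cm [  0.91   0.68 -20.62] turn deg [ 8.22 49.33 -1.44]
[ 0.63262874 -0.11382788 -0.76604444] [ 0.75393758 -0.13565478  0.64278761]
```

Emit:
{"name": "step_arm", "arguments": {
  "plan": [3, -0.3, 0, 1.3, 8, -0.2, 6, -0.6, -1, 2.6, 16, -0.5, 9, -0.8, -3, 4, 24, -0.7, 11, -1, -6, 5.3, 32, -1, 11, -1, -9, 6.6, 40, -1.2, 10, -0.9, -12, 8.2, 49.3, -1.4, 7.7, -0.5, -14.8, 8.2, 49.3, -1.4, 7.7, -0.5, -14.8, 8.2, 49.3, -1.4, 7.7, -0.5, -14.8, 8.2, 49.3, -1.4]
}}

```text
time: 4.05
tcp_pos: [0.6191, -0.1957, 0.1723]
orientation: [-1.027, 0.093, 2.79]
contact_force: [-0.5, 0.0, 1.0]
gripper_width: 0.0855
```

Run:
```python
from h import *
s=snap('wrist','w1.png');  print(s['time'],s['tcp_pos'],s['q'].round(2))
R,o=packpose(.6038,-.1924,-10.2); T=toolR(R)
for d in (.09,0.04,0): goal(T,o+R@np.array([-.020,0,-.002+d]))
overlay('wrist','w1.png','w1o.png',s,packsegs(R,o),(120,0,520,480),1.25)
```

```text
4.05 [ 0.61906738 -0.19569515  0.1722632 ] [-0.28  1.01  0.62 -0.11  2.36  1.42]
shift cm [-0.14  0.06 -0.48] turn deg [0.17 0.59 0.02]
shift cm [-3.91  0.74 -3.69] turn deg [0.17 0.59 0.02]
shift cm [-6.93  1.28 -6.26] turn deg [0.17 0.59 0.02]
```

View pics/w1o.png

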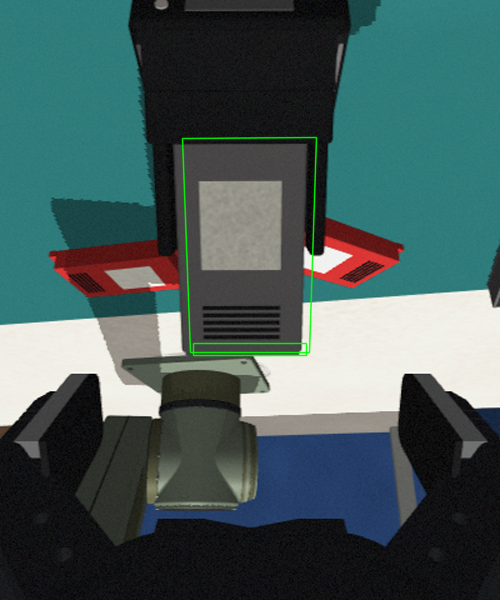

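Run:
```python
from h import *
s=snap('wrist','w2.png');  print(s['time'],s['tcp_pos'],s['orientation'],abs(s['dq']).max())
R,o=packpose(.6038,-.1924,-10.2)
overlay('wrist','w2.png','w2o.png',s,packsegs(R,o),(230,90,400,310),2.7)
```

```text
4.1 [ 0.61968642 -0.19563937  0.17313411] [-1.03175286  0.09385391  2.78852803] 0.01470406877539378
```

View pics/w2o.png

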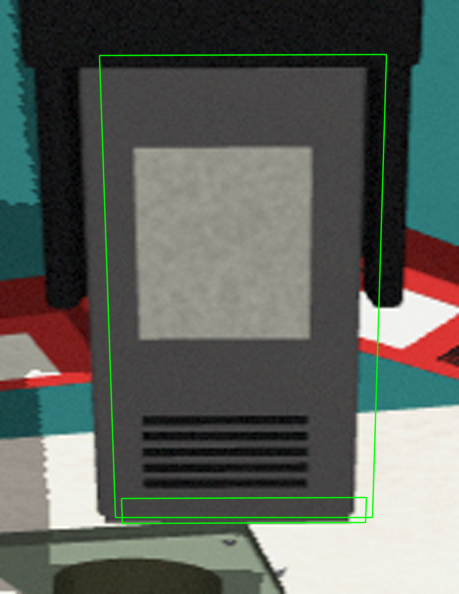

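Run:
```python
from h import *
s=snap('wrist','w3.png');  pts('wrist',['pack','pack_contact_end','pocket','charger'],s)
print(get_state()['q'],get_state()['tcp_pos'])
from scipy.optimize import least_squares
px=np.array([[79,68],[364,67],[98,515],[354,517]])/2.7+[230,90]-.4
M=[(.055,.032,.02),(.055,-.032,.02),(-.055,.032,.02),(-.055,-.032,.02)]
def f(p):
    R,o=packpose(p[0],p[1],p[2]*100,50,p[3])
    return np.concatenate([np.array(proj('wrist',o+R@np.array(m),s))-q for m,q in zip(M,px)])
r=least_squares(f,[.604,-.19,-.1,.049],x_scale=.01); print(r.x,r.fun.round(1)); R,o=packpose(r.x[0],r.x[1],r.x[2]*100,50,r.x[3]);print(o)
R,o=packpose(.6038,-.1924,-10.2)
capture('top');s=snap('top','t1.png');overlay('top','t1.png','t1o.png',s,packsegs(R,o),(330,180,450,290),5)
pts('top',['pack','pocket'],s)
```

```text
wrist pack 0.77 [ 0.5684 -0.185   0.1016]
wrist pack 0.72 [ 0.4019 -0.2271  0.0016]
wrist pack 0.7 [ 0.4035 -0.0373  0.0045]
wrist pack_contact_end 0.95 [ 0.4016 -0.0946  0.0033]
wrist pocket 0.55 [ 0.6118 -0.1861  0.0487]
wrist charger 0.78 [ 0.573  -0.1854  0.0059]
[-0.27984325  1.01428276  0.62752003 -0.11190674  2.36254147  1.42490055] [ 0.61883781 -0.19470538  0.17009406]
[ 0.59924658 -0.18650855 -0.09929625  0.04713239] [ 1.  -0.5 -0.8 -0.5  0.8  1.  -1.   0.1]
[ 0.55999073 -0.17963639  0.09462715]
top pack 0.79 [ 0.3964 -0.2247  0.0012]
```

View pics/t1o.png

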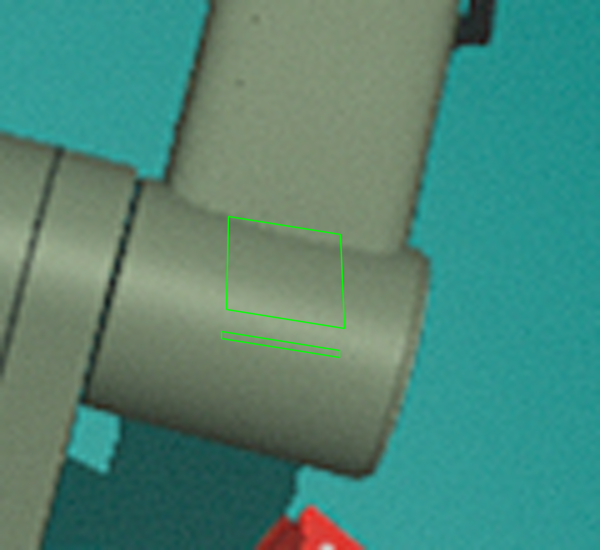

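Run:
```python
from h import *
for i in range(6):
    s=get_state(); print(s['time'],s['tcp_pos'].round(4),s['orientation'].round(4),s['q'].round(4)); capture('wrist')
```

```text
4.6 [ 0.6184 -0.1945  0.1688] [-1.018   0.0905  2.7941] [-0.2798  1.0158  0.6296 -0.1119  2.3625  1.425 ]
4.65 [ 0.6183 -0.1945  0.1687] [-1.0177  0.0905  2.7942] [-0.2798  1.0159  0.6297 -0.1119  2.3624  1.4249]
4.7 [ 0.6183 -0.1945  0.1687] [-1.0175  0.0904  2.7942] [-0.2798  1.0159  0.6298 -0.1119  2.3625  1.4249]
4.75 [ 0.6183 -0.1945  0.1686] [-1.0174  0.0904  2.7942] [-0.2799  1.016   0.6299 -0.1119  2.3625  1.4249]
4.8 [ 0.6183 -0.1946  0.1686] [-1.0173  0.0905  2.7942] [-0.2799  1.016   0.6299 -0.1119  2.3625  1.425 ]
4.85 [ 0.6183 -0.1945  0.1686] [-1.0173  0.0905  2.7942] [-0.2799  1.016   0.6299 -0.1118  2.3625  1.425 ]
```

```bash
cat >> h.py <<'E'
def fit(px,s,p0,M,cam='wrist',pitch=50,fixz=None):
    from scipy.optimize import least_squares
    def f(p):
        R,o=packpose(p[0],p[1],p[2]*100,pitch,p[3] if fixz is None else fixz)
        return np.concatenate([np.array(proj(cam,o+R@np.array(m),s))-q for m,q in zip(M,px)])
    r=least_squares(f,p0,x_scale=.01); print(r.x.round(4),r.fun.round(1)); return r.x
E
python3 - <<'E'
from h import *
s=snap('wrist','w4.png'); import pickle; pickle.dump(s,open('w4.pkl','wb'))
R,o=packpose(.6038,-.1924,-10.2)
overlay('wrist','w4.png','w4o.png',s,packsegs(R,o),(230,90,400,310),2.7)
M=[(.055,.032,.02),(.055,-.032,.02),(-.055,.032,.02),(-.055,-.032,.02)]
s0=dict(tcp_pos=[ 0.54393027,-0.18619584,0.31576684],orientation=[-2.145,0.155,2.146])
px=np.array([[172,205],[424,210],[140,532],[428,541]])/4+[240,70]-.375
for z in (None,.049):
  p=fit(px,s0,[.606,-.19,-.1,.049],M,fixz=z)
  print(packpose(p[0],p[1],p[2]*100,50,z or p[3])[1])
E
```

```text
[ 0.6052 -0.1879 -0.0985  0.045 ] [ 0.7 -0.4 -0.7  0.1 -0.2  0.3  0.3 -0. ]
[ 0.56593623 -0.18105813  0.09246742]
[ 0.6056 -0.188  -0.0985  0.049 ] [ 0.4 -0.8 -0.4 -0.4 -0.6  0.7  0.7  0.4]
[ 0.56632794 -0.18120783  0.09649476]
```

View pics/w4o.png

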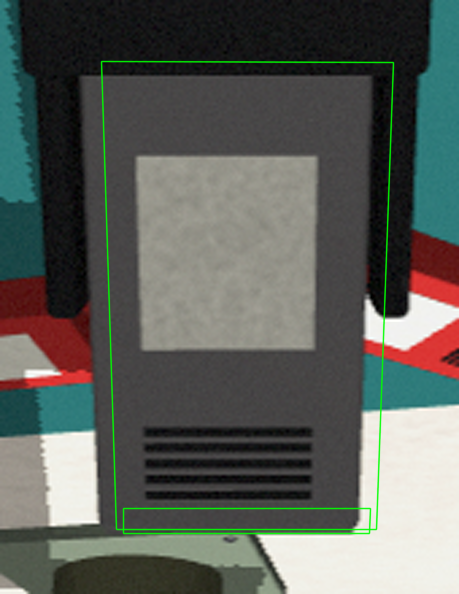

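Run:
```python
from h import *
import pickle; s=pickle.load(open('w4.pkl','rb'))
M=[(.055,.032,.02),(.055,-.032,.02),(-.055,.032,.02),(-.055,-.032,.02)]
px=np.array([[81,76],[371,76],[99,522],[360,522]])/2.7+[230,90]-.3
for z in (None,.049):
  p=fit(px,s,[.606,-.19,-.1,.049],M,fixz=z)
  print(packpose(p[0],p[1],p[2]*100,50,z or p[3])[1])
R,o=packpose(p[0],p[1],p[2]*100)
overlay('wrist','w4.png','w4p.png',s,packsegs(R,o),(230,90,400,310),2.7)
```

```text
[ 0.5967 -0.1864 -0.0991  0.0454] [ 1.6 -0.8 -1.4 -1.1  1.7  1.  -1.8  1. ]
[ 0.55745046 -0.17956486  0.09285006]
[ 0.6015 -0.1874 -0.0991  0.049 ] [ 0.3 -1.5 -0.2 -1.8  0.7  4.  -0.8  4. ]
[ 0.56221377 -0.18052055  0.09649476]
```

View pics/w4p.png

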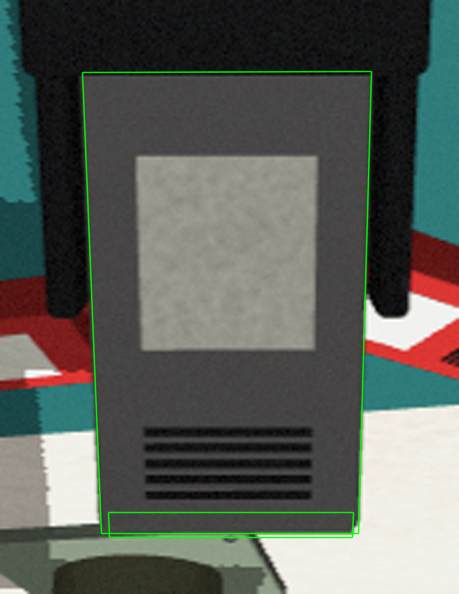

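Run:
```python
from h import *
R,o=packpose(.6052,-.188,-9.9); T=toolR(R); print(o)
for d in (.08,.04,0.0): goal(T,o+R@np.array([-.020,0,-.002+d]))
```

```text
[ 0.5659406  -0.18114814  0.09649476]
shift cm [-0.61  0.54 -0.67] turn deg [0.   0.02 0.26]
shift cm [-3.63  1.06 -3.24] turn deg [0.   0.02 0.26]
shift cm [-6.65  1.59 -5.82] turn deg [0.   0.02 0.26]
```

Emit:
{"name": "step_arm", "arguments": {
  "plan": [-0.6, 0.5, -0.7, 0, 0, 0.3, -2, 0.8, -1.8, 0, 0, 0.3, -3.6, 1.1, -3.2, 0, 0, 0.3, -5, 1.3, -4.5, 0, 0, 0.3, -6.6, 1.6, -5.8, 0, 0, 0.3, -6.6, 1.6, -5.8, 0, 0, 0.3, -6.6, 1.6, -5.8, 0, 0, 0.3, -6.6, 1.6, -5.8, 0, 0, 0.3]
}}

```text
time: 5.95
tcp_pos: [0.5531, -0.1787, 0.111]
orientation: [-1.021, 0.088, 2.798]
contact_force: [0.3, 1.1, -0.6]
gripper_width: 0.0856
```

Run:
```python
from h import *
s=snap('wrist','w5.png'); snap('scene','s5.png'); print(s['time'],s['tcp_pos'],s['contact_force'])
R,o=packpose(.6052,-.188,-9.9); T=toolR(R)
goal(T,o+R@np.array([-.020,0,-.002]))
print('tcp in pack',R.T@(get_state()['tcp_pos']-o))
im=cv2.imread('pics/s5.png')[170:330,160:330]; cv2.imwrite('pics/s5c.png',cv2.resize(im,None,fx=3.5,fy=3.5))
```

```text
5.95 [ 0.55305142 -0.17874769  0.1109538 ] [ 0.32356884  1.06999083 -0.64455292]
shift cm [-0.11 -0.   -0.03] turn deg [ 0.02  0.08 -0.04]
tcp in pack [-0.01953597  0.00019174 -0.00102012]
```

View pics/w5.png

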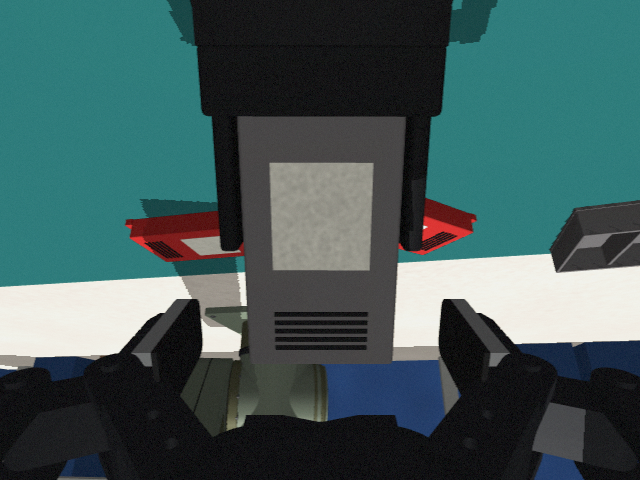

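View pics/s5c.png

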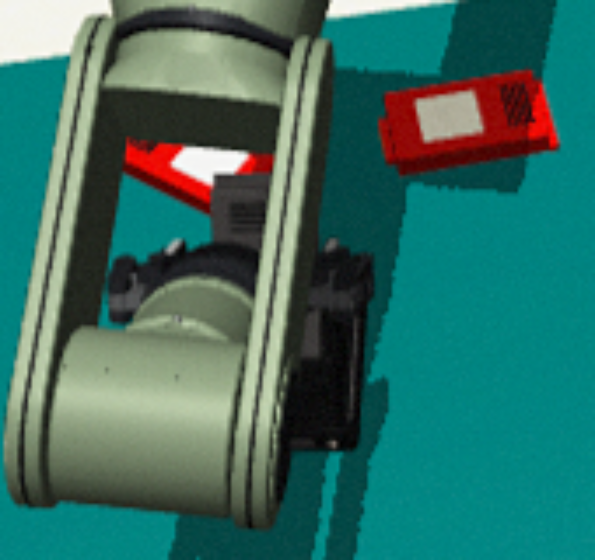

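Run:
```python
from h import *
s=get_state();Rt=Ro.from_rotvec(s['orientation']).as_matrix()
for b in (0,-.013,-.02):
  for z in (.011,-.011): print(b,z,np.round(proj('wrist',s['tcp_pos']+Rt@np.array([b,.0427,z]),s)))
```

```text
0 0.011 [408. 295.]
0 -0.011 [411. 251.]
-0.013 0.011 [414. 306.]
-0.013 -0.011 [418. 260.]
-0.02 0.011 [418. 313.]
-0.02 -0.011 [422. 266.]
```

Run:
```python
from h import *
im=cv2.imread('pics/w5.png')[220:480,380:640]; im=cv2.convertScaleAbs(im,alpha=1.8,beta=30); cv2.imwrite('pics/w5c.png',cv2.resize(im,None,fx=2.3,fy=2.3))
```

```text
(no output)
```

View pics/w5c.png

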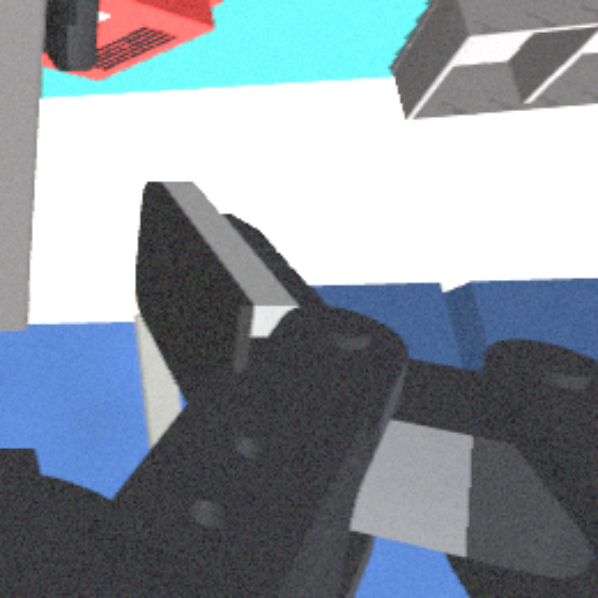

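Emit:
{"name": "step_arm", "arguments": {
  "plan": [0, 0, 0, 0, 0, 0, 0, 0, 0, 0, 0, 0, 0, 0, 0, 0, 0, 0, 0, 0, 0, 0, 0, 0],
  "hand": 0.35,
  "newtons": 20
}}

```text
time: 6.55
tcp_pos: [0.5528, -0.1787, 0.1108]
orientation: [-1.021, 0.088, 2.798]
contact_force: [-0.0, 0.1, 0.0]
gripper_width: 0.0555
```

Run:
```python
from h import *
s=snap('wrist','w6.png'); print(s['time'],s['tcp_pos'],s['contact_force'],s['gripper_width'])
```

```text
6.55 [ 0.55278898 -0.17870574  0.11081084] [-0.00764516  0.09978241  0.02905239] 0.05550358980532638
```

View pics/w6.png

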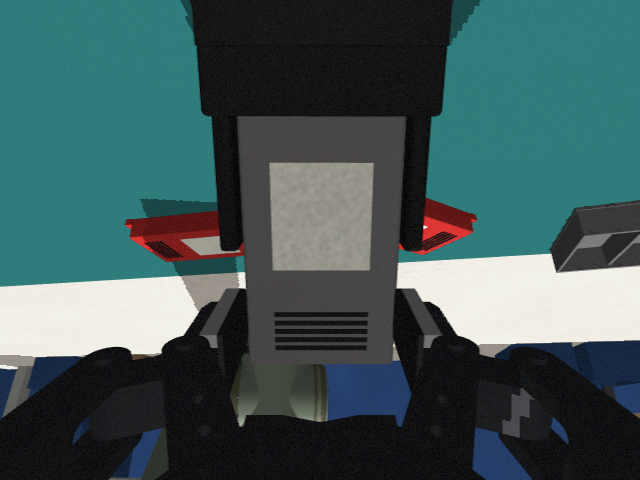

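Emit:
{"name": "step_arm", "arguments": {
  "plan": [0, 0, 0, 0, 0, 0, 0, 0, 0, 0, 0, 0, 0, 0, 0, 0, 0, 0, -0.7, 0.1, -0.6, 0, 0, 0, -1.4, 0.2, -1.2, 0, 0, 0, -1.4, 0.2, -1.2, 0, 0, 0],
  "hand": 0
}}

```text
time: 7.35
tcp_pos: [0.5378, -0.1765, 0.0985]
orientation: [-1.018, 0.088, 2.799]
contact_force: [0.3, 0.2, 0.3]
gripper_width: 0.0852
```

Run:
```python
from h import *
s=snap('wrist','w7.png'); print(s['time'],s['tcp_pos'],s['contact_force'],s['gripper_width'])
im=cv2.imread('pics/w7.png')[200:440,150:490]; cv2.imwrite('pics/w7c.png',cv2.resize(im,None,fx=2,fy=2))
```

```text
7.35 [ 0.53781043 -0.17648626  0.09845406] [0.30688235 0.16135011 0.28346296] 0.08521509657792233
```

View pics/w7c.png

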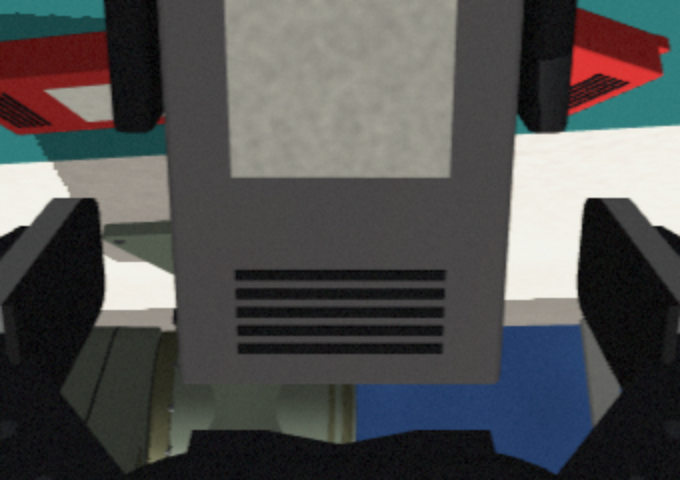

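Emit:
{"name": "step_arm", "arguments": {
  "plan": [-0.6, 0.1, -0.5, 0, 0, 0, -1.2, 0.2, -1, 0, 0, 0, -1.7, 0.3, -1.5, 0, 0, 0, -1.7, 0.3, -1.5, 0, 0, 0, -1.7, 0.3, -1.5, 0, 0, 0]
}}

```text
time: 8.02
tcp_pos: [0.5215, -0.1736, 0.0838]
orientation: [-1.02, 0.088, 2.799]
contact_force: [-0.2, 0.3, -0.3]
gripper_width: 0.0854
```

Run:
```python
from h import *
s=snap('wrist','w8.png'); print(s['time'],s['tcp_pos'],s['contact_force'],s['gripper_width'])
R,o=packpose(.6052,-.188,-9.9);print('tcp in pack',R.T@(get_state()['tcp_pos']-o))
im=cv2.imread('pics/w8.png')[200:440,150:490]; cv2.imwrite('pics/w8c.png',cv2.resize(im,None,fx=2,fy=2))
```

```text
8.025 [ 0.52145314 -0.17363176  0.0837871 ] [-0.23028342  0.32625367 -0.31016948] 0.08543011108789228
tcp in pack [-0.01921698 -0.00025192 -0.04265553]
```

View pics/w8c.png

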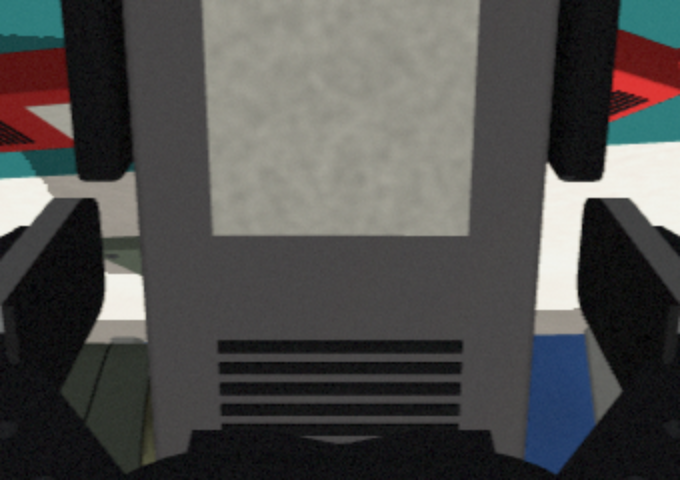

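Emit:
{"name": "step_arm", "arguments": {
  "plan": [0, 0, 0, 0, 0, 0, 0, 0, 0, 0, 0, 0, 0, 0, 0, 0, 0, 0, 0, 0, 0, 0, 0, 0, 0, 0, 0, 0, 0, 0],
  "hand": 1,
  "newtons": 60
}}

```text
time: 8.7
tcp_pos: [0.5221, -0.1737, 0.0841]
orientation: [-1.022, 0.088, 2.798]
contact_force: [5.7, -0.9, 3.8]
gripper_width: 0.0627
```

Run:
```python
from h import *
s=snap('wrist','w9.png'); print(s['time'],s['tcp_pos'],s['contact_force'],s['gripper_width'])
im=cv2.imread('pics/w9.png')[200:440,150:490]; cv2.imwrite('pics/w9c.png',cv2.resize(im,None,fx=2,fy=2))
```

```text
8.7 [ 0.52209288 -0.17371031  0.08410823] [ 5.66368655 -0.88212052  3.84398917] 0.06271536567375989
```

View pics/w9c.png

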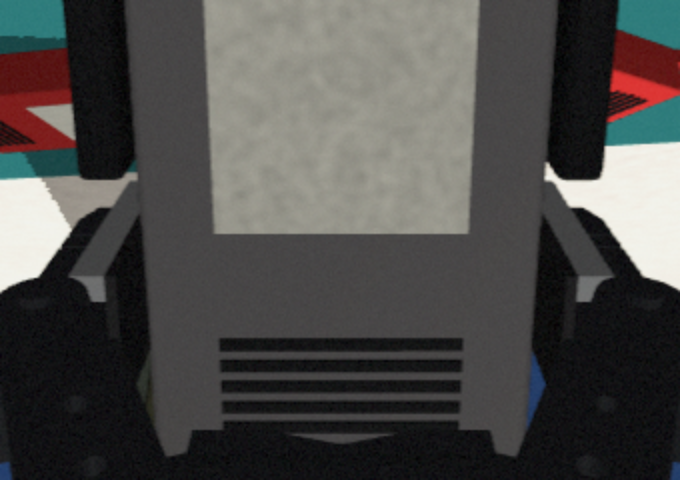

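Emit:
{"name": "step_arm", "arguments": {
  "plan": [-0.4, 0.1, 0.6, 0, 0, 0, -1, 0.2, 1.3, 0, 0, 0, -1.9, 0.3, 2.3, 0, 0, 0, -2.9, 0.5, 3.5, 0, 0, 0, -3.8, 0.7, 4.6, 0, 0, 0, -4.7, 0.8, 5.7, 0, 0, 0, -5.4, 0.9, 6.5, 0, 0, 0, -5.4, 0.9, 6.5, 0, 0, 0, -5.4, 0.9, 6.5, 0, 0, 0]
}}

```text
time: 9.88
tcp_pos: [0.4679, -0.1647, 0.1493]
orientation: [-1.021, 0.088, 2.798]
contact_force: [0.3, -0.8, 1.1]
gripper_width: 0.0628
```

Run:
```python
from h import *
s=snap('wrist','w10.png'); print(s['time'],s['tcp_pos'],s['contact_force'],s['gripper_width'],s['q'].round(2))
snap('scene','s10.png')
```

```text
9.875 [ 0.46790736 -0.16469437  0.14926683] [ 0.25297741 -0.76599706  1.14736545] 0.0627719837164953 [-0.29  0.74  1.28 -0.1   1.99  1.45]
```

View pics/w10.png

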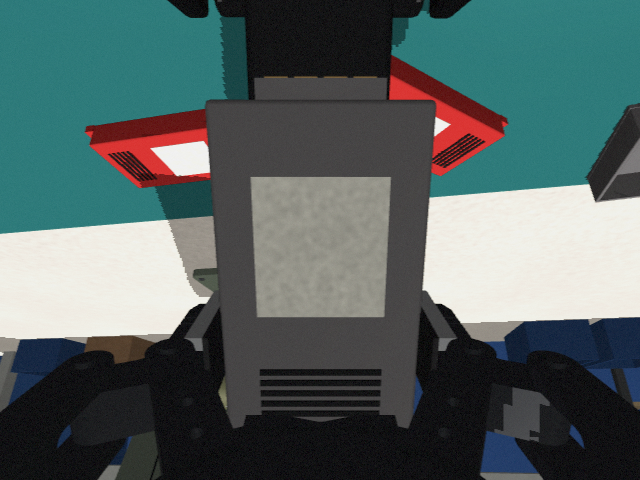

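View pics/s10.png

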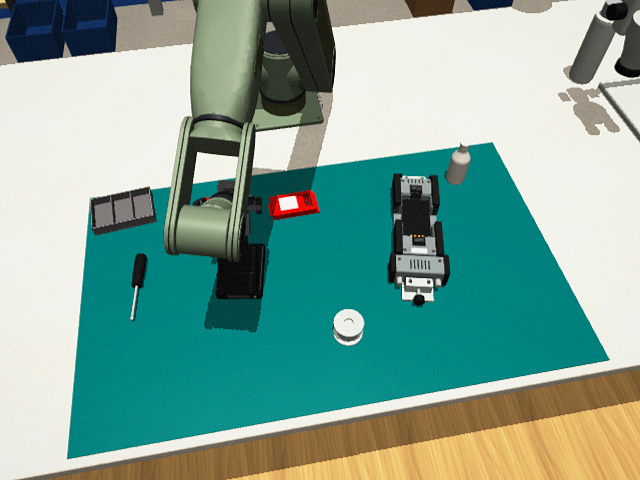

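```bash
cat >> h.py <<'E'
G=np.array([-.0203,0,-.040])  # tcp in pack frame
E
python3 - <<'E'
from h import *
R,_=packpose(0,0,-15.4,0); T=toolR(R)
for z in (.11,.03,.004): goal(T,np.array([.57,.03,z])+R@G)
E
```

```text
shift cm [ 8.23 20.01 -7.9 ] turn deg [-10.9  -48.7   -5.18]
shift cm [  8.23  20.01 -15.9 ] turn deg [-10.9  -48.7   -5.18]
shift cm [  8.23  20.01 -18.5 ] turn deg [-10.9  -48.7   -5.18]
```

Emit:
{"name": "step_arm", "arguments": {
  "plan": [-1, 0.5, 3, -1, -4, -0.5, -1, 1, 6, -2.5, -11, -1, 0, 3, 7, -4, -19, -2, 1.5, 7, 7, -6, -27, -3, 3.5, 11, 5, -8, -36, -4, 6, 15, 2, -9.5, -43, -4.6, 8.2, 19, -3, -10.9, -48.7, -5.2, 8.2, 20, -7.9, -10.9, -48.7, -5.2, 8.2, 20, -7.9, -10.9, -48.7, -5.2, 8.2, 20, -7.9, -10.9, -48.7, -5.2, 8.2, 20, -7.9, -10.9, -48.7, -5.2]
}}

```text
time: 11.35
tcp_pos: [0.5519, 0.0345, 0.0722]
orientation: [-2.081, 0.282, 2.073]
contact_force: [-0.2, -0.6, -2.5]
gripper_width: 0.0629
```

Run:
```python
from h import *
s=snap('wrist','w11.png'); print(s['time'],s['tcp_pos'],s['contact_force'],s['gripper_width'],s['q'].round(2))
snap('scene','s11.png')
R,_=packpose(0,0,-15.4,0); T=toolR(R)
for z in (.03,.004): goal(T,np.array([.57,.03,z])+R@G)
```

```text
11.35 [0.55192377 0.03448522 0.07216653] [-0.18176383 -0.63599535 -2.5268501 ] 0.06293584372329994 [ 0.04  0.39  1.8  -0.    0.95  1.88]
shift cm [-0.1   0.08 -8.18] turn deg [-0.01  0.18  0.08]
shift cm [ -0.1    0.08 -10.78] turn deg [-0.01  0.18  0.08]
```

View pics/w11.png

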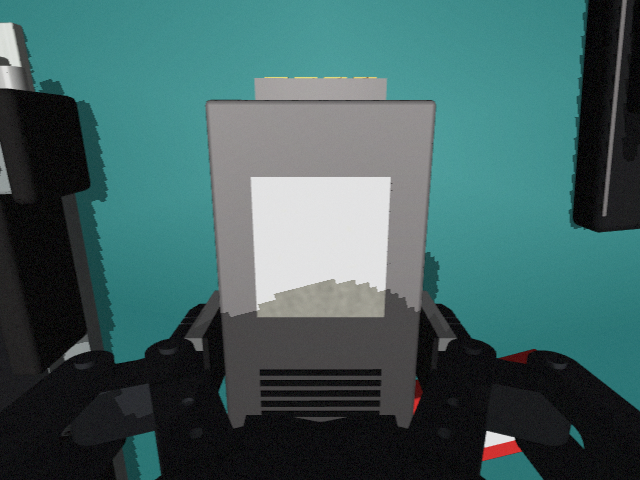

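View pics/s11.png

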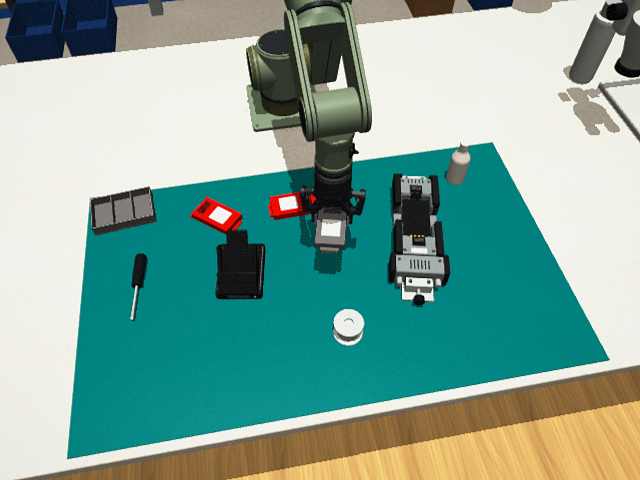

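Emit:
{"name": "step_arm", "arguments": {
  "plan": [0, 0, -4, 0, 0.2, 0.1, 0, 0.1, -8, 0, 0.2, 0.1, 0, 0.1, -9.5, 0, 0.2, 0.1, 0, 0.1, -10.2, 0, 0.2, 0.1, 0, 0.1, -10.2, 0, 0.2, 0.1, 0, 0.1, -10.2, 0, 0.2, 0.1]
}}

```text
time: 12.2
tcp_pos: [0.5524, 0.0356, -0.029]
orientation: [-2.08, 0.28, 2.076]
contact_force: [0.3, -0.2, -2.5]
gripper_width: 0.0627
```

Run:
```python
from h import *
s=snap('wrist','w12.png'); print(s['time'],s['tcp_pos'],s['contact_force'],s['ft_torque'],s['gripper_width'])
snap('scene','s12.png')
im=cv2.imread('pics/s12.png')[160:290,270:400]; cv2.imwrite('pics/s12c.png',cv2.resize(im,None,fx=4,fy=4))
```

```text
12.2 [ 0.55243389  0.0355815  -0.02901334] [ 0.31308897 -0.17394599 -2.50402584] [-0.02698031  0.07542104 -0.00196365] 0.06274047738787289
```

View pics/s12c.png

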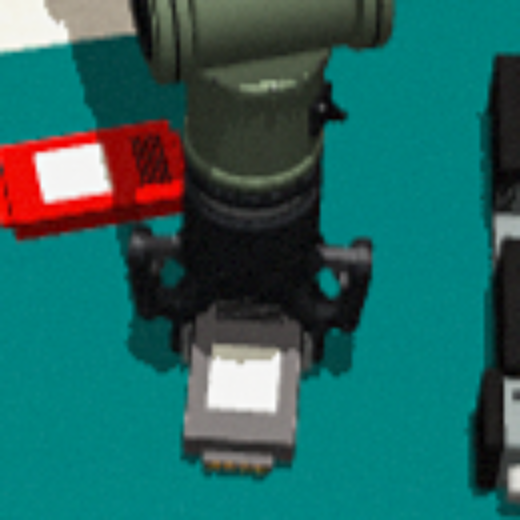

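Emit:
{"name": "step_arm", "arguments": {
  "plan": [0, 0, -0.4, 0, 0, 0, 0, 0, -0.7, 0, 0, 0, 0, 0, -0.8, 0, 0, 0, 0, 0, -0.8, 0, 0, 0]
}}

```text
time: 12.8
tcp_pos: [0.552, 0.0356, -0.0374]
orientation: [-2.079, 0.28, 2.076]
contact_force: [0.1, 0.3, -1.9]
gripper_width: 0.063
```

Emit:
{"name": "step_arm", "arguments": {
  "plan": [0, 0, -0.1, 0, 0, 0, 0, 0, -0.2, 0, 0, 0, 0, 0, -0.2, 0, 0, 0]
}}

```text
time: 13.18
tcp_pos: [0.5522, 0.0356, -0.0384]
orientation: [-2.08, 0.28, 2.076]
contact_force: [-1.7, -0.4, 5.4]
gripper_width: 0.0629
```

Emit:
{"name": "step_arm", "arguments": {
  "plan": [0, 0, 0, 0, 0, 0, 0, 0, 0.1, 0, 0, 0, 0, 0, 0.3, 0, 0, 0, 0, 0, 0.3, 0, 0, 0],
  "hand": 0
}}

```text
time: 13.68
tcp_pos: [0.5524, 0.0356, -0.0353]
orientation: [-2.08, 0.28, 2.075]
contact_force: [0.3, 0.0, 0.3]
gripper_width: 0.0854
```

Run:
```python
from h import *
s=snap('wrist','w13.png'); print(s['time'],s['tcp_pos'],s['contact_force'],s['ft_torque'],s['gripper_width'])
R,_=packpose(0,0,-15.4,0); o=s['tcp_pos']-R@G; o[2]=.002; print(o)
overlay('wrist','w13.png','w13o.png',s,packsegs(R,o),(160,40,480,480),1.35)
```

```text
13.675 [ 0.55240552  0.03562462 -0.03527256] [0.30593663 0.0494066  0.34258027] [-0.01814835  0.0246042   0.02905438] 0.08535604122536275
[0.57197666 0.03023383 0.002     ]
```

View pics/w13o.png

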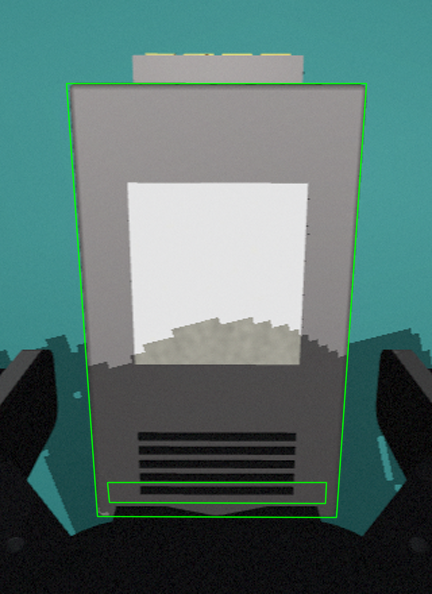

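Emit:
{"name": "step_arm", "arguments": {
  "plan": [0.6, -0.2, 0, 0, 0, 0, 1.3, -0.4, 0, 0, 0, 0, 2, -0.5, -0.1, 0, 0, 0, 2, -0.5, -0.2, 0, 0, 0, 2, -0.5, -0.2, 0, 0, 0, 2, -0.5, -0.2, 0, 0, 0]
}}

```text
time: 14.48
tcp_pos: [0.572, 0.0306, -0.0374]
orientation: [-2.08, 0.28, 2.076]
contact_force: [0.7, 0.1, -0.3]
gripper_width: 0.0853
```

Run:
```python
from h import *
s=snap('wrist','w14.png'); print(s['time'],s['tcp_pos'],s['contact_force'])
R,_=packpose(0,0,-15.4,0); o=np.array([.572,.0302,.002]); print('tcp in pack',R.T@(s['tcp_pos']-o))
overlay('wrist','w14.png','w14o.png',s,packsegs(R,o),(160,40,480,480),1.35)
```

```text
14.475 [ 0.57197101  0.03064492 -0.03744067] [ 0.72613958  0.11480789 -0.31045759]
tcp in pack [-0.0001461   0.00042125 -0.03944067]
```

View pics/w14o.png

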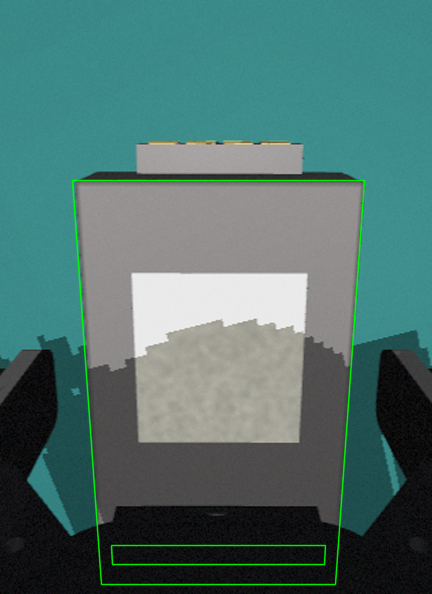

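Emit:
{"name": "step_arm", "arguments": {
  "plan": [0, 0, 5, 0, 0, 0, 0, 1, 10, 0, 0, 0, -0.5, 5, 14, 0, 0, 0, -1, 9, 18, 0, 0, 0, -2, 13, 22, 0, 0, 0, -3, 17, 25, 0, 0, 0, -3, 21.6, 28, 0, 0, 0, -3, 21.6, 28, 0, 0, 0, -3, 21.6, 28, 0, 0, 0, -3, 21.6, 28, 0, 0, 0, -3, 21.6, 28, 0, 0, 0]
}}

```text
time: 15.9
tcp_pos: [0.5419, 0.2455, 0.2418]
orientation: [-2.078, 0.282, 2.077]
contact_force: [-0.0, 0.0, -0.3]
gripper_width: 0.0854
```

Run:
```python
from h import *
import pickle
capture('wrist');capture('wrist')
s=snap('wrist','w15.png'); pickle.dump(s,open('w15.pkl','wb')); print(s['time'],s['tcp_pos'],abs(s['dq']).max())
pts('wrist',['instrument','bay','bay_top','bay_contact_end','catch_far','catch_near'],s)
```

```text
16.0 [0.54200321 0.24585345 0.24218051] 0.008165935762326113
wrist instrument 0.89 [0.5229 0.2466 0.0069]
wrist instrument 0.18 [0.5733 0.0283 0.0037]
wrist bay 0.7 [0.5237 0.2446 0.0376]
wrist bay 0.43 [3.852e-01 4.033e-01 2.000e-04]
wrist bay_top 0.58 [0.5218 0.2443 0.0597]
wrist bay_contact_end 0.75 [0.5825 0.2322 0.0374]
wrist catch_far 0.74 [0.5798 0.233  0.0586]
wrist catch_near 0.63 [0.4645 0.2637 0.0639]
```

View pics/w15.png

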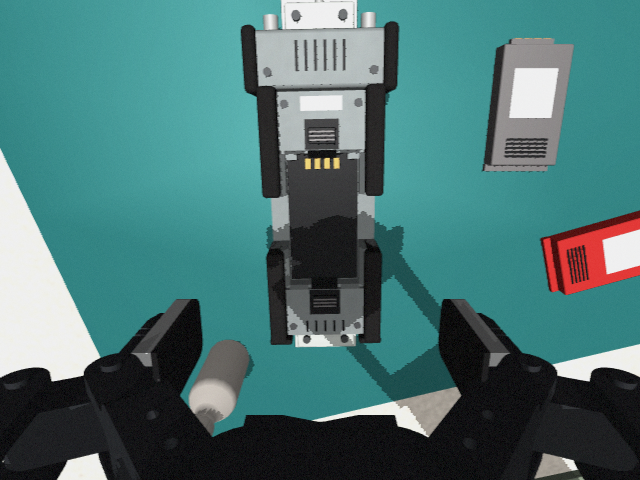

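```bash
cat >> h.py <<'E'
def baysegs(x,y,yaw):
    R=Ro.from_euler('z',yaw,degrees=True).as_matrix(); P=lambda a,b,c:np.array([x,y,0])+R@np.array([a,b,c]); S=[]
    for sy in (1,-1):
        for X0 in (.026,-.026):
            X1=.0635*np.sign(X0)
            c=[P(X0,sy*.038,.07),P(X1,sy*.038,.07),P(X1,sy*.054,.07),P(X0,sy*.054,.07)]
            S+=[(c[0],c[1]),(c[2],c[3]),(c[3],c[0])]
    c=[P(.0635,.034,.038),P(.0635,-.034,.038),P(-.0635,-.034,.038),P(-.0635,.034,.038)]
    S+=[(c[i],c[(i+1)%4]) for i in range(4)]
    return S
E
python3 - <<'E'
from h import *
import pickle; s=pickle.load(open('w15.pkl','rb'))
overlay('wrist','w15.png','w15o.png',s,baysegs(.5225,.2455,-15),(230,70,410,350),2.8)
E
```

```text
(no output)
```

View pics/w15o.png

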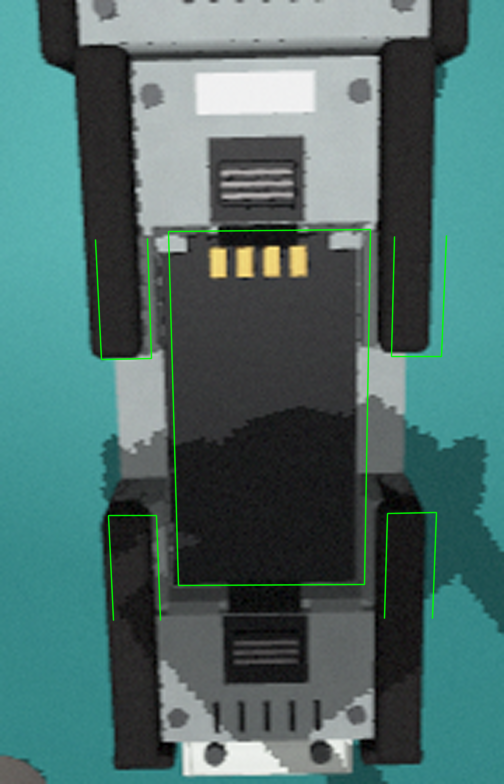

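```bash
cat > bayfit.py <<'E'
from h import *
import pickle; from scipy.optimize import least_squares
s=pickle.load(open('w15.pkl','rb'))
L=[(.054,(80,80),(93,350)),(.054,(107,520),(115,760)),(-.054,(436,80),(428,345)),(-.054,(424,500),(421,760)),(.038,(128,80),(141,350)),(-.038,(383,80),(380,345)),(-.038,(385,520),(378,750)),(.038,(157,520),(163,740))]
XE=[(.026,(93,355)),(.026,(141,357)),(.026,(380,350)),(.026,(430,350))]
c=get_calibration('wrist'); Rc,pc=camT('wrist',s)
def back(px,z):
    u=np.array(px)/2.8+[230,70]-.32
    d=Rc@np.array([(u[0]-c['cx'])/c['fx'],(u[1]-c['cy'])/c['fy'],1]); return pc+d*(z-pc[2])/d[2]
def f(p):
    Ri=Ro.from_euler('z',-p[2]).as_matrix(); r=[]
    for y,a,b in L:
        for q in (a,b): r.append((Ri@(back(q,.07)-[p[0],p[1],0]))[1]-y)
    for x,a in XE: r.append((Ri@(back(a,.07)-[p[0],p[1],0]))[0]-x)
    return np.array(r)
r=least_squares(f,[.5225,.2455,-.26]); p=r.x; print(p[:2],np.degrees(p[2])); print((r.fun*1000).round(1))
overlay('wrist','w15.png','w15p.png',s,baysegs(p[0],p[1],np.degrees(p[2])),(230,70,410,350),2.8)
E
python3 bayfit.py
```

```text
[0.5245352  0.24743496] -14.240723061896439
[-1.5 -0.5 -1.7  0.6  0.8  1.6  1.9  1.1  0.2  0.3  0.5  0.7 -1.4  0.2
 -2.2 -0.6  0.5 -0.5  0.1 -0.2]
```

View pics/w15p.png

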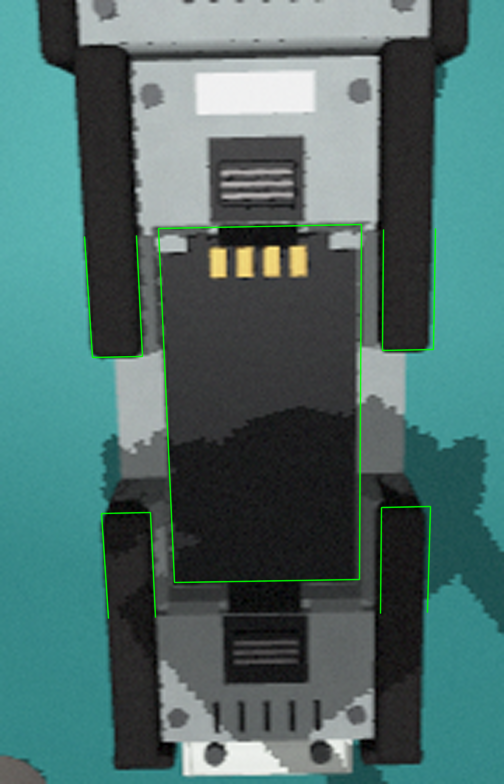

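Run:
```python
from h import *
R,_=packpose(0,0,-15.4,0); goal(toolR(R),np.array([.572,.0302,.002])+R@np.array([0,0,-.040]))
```

```text
shift cm [  2.99 -21.64 -28.06] turn deg [-0.01  0.1  -0.03]
```

Emit:
{"name": "step_arm", "arguments": {
  "plan": [0, -5, 0, 0, 0, 0, 1, -10, -3, 0, 0, 0, 2, -15, -7, 0, 0, 0, 2.7, -19, -11, 0, 0, 0, 3, -21.6, -15, 0, 0, 0, 3, -21.6, -18, 0, 0, 0, 3, -21.6, -20, 0, 0, 0, 3, -21.6, -20, 0, 0, 0, 3, -21.6, -22, 0, 0, 0, 3, -21.6, -25, 0, 0, 0, 3, -21.6, -27.5, 0, 0, 0, 3, -21.6, -28, 0, 0, 0, 3, -21.6, -28, 0, 0, 0, 3, -21.6, -28, 0, 0, 0]
}}

```text
time: 18.1
tcp_pos: [0.5732, 0.0307, -0.036]
orientation: [-2.082, 0.279, 2.073]
contact_force: [0.1, -0.3, -0.2]
gripper_width: 0.0853
```

Run:
```python
from h import *
capture('wrist')
s=snap('wrist','w16.png'); print(s['time'],s['tcp_pos'],s['contact_force'])
R,_=packpose(0,0,-15.4,0); o=np.array([.572,.0302,.002]); print('tcp in pack',R.T@(s['tcp_pos']-o)); goal(toolR(R),o+R@[0,0,-.04])
overlay('wrist','w16.png','w16o.png',s,packsegs(R,o),(160,40,480,480),1.35)
```

```text
18.15 [ 0.57310792  0.03068683 -0.03606087] [-0.07515061  0.0765962  -0.31388032]
tcp in pack [ 0.00093886  0.00076357 -0.03806087]
shift cm [-0.09 -0.05 -0.17] turn deg [-0.02  0.22 -0.03]
```

View pics/w16o.png

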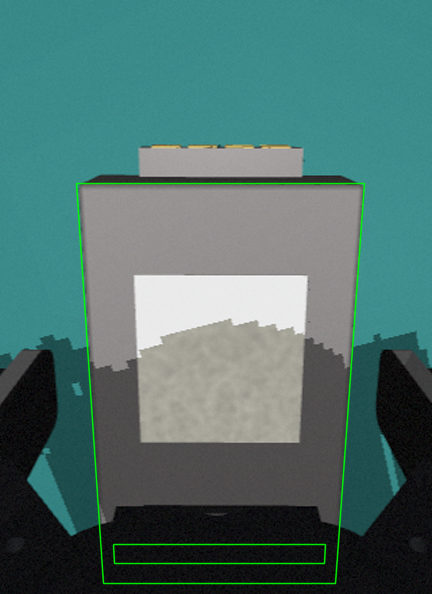

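Emit:
{"name": "step_arm", "arguments": {
  "plan": [-0.1, 0, -0.1, 0, 0.2, 0, -0.1, 0, -0.1, 0, 0.2, 0, -0.1, 0, -0.1, 0, 0.2, 0, -0.1, 0, -0.1, 0, 0.2, 0, -0.1, 0, -0.1, 0, 0.2, 0, -0.1, 0, -0.1, 0, 0.2, 0],
  "hand": 1,
  "newtons": 100
}}

```text
time: 18.95
tcp_pos: [0.5726, 0.0307, -0.036]
orientation: [-2.08, 0.28, 2.076]
contact_force: [-1.3, 0.6, 6.2]
gripper_width: 0.0616
```

Run:
```python
from h import *
capture('wrist')
s=snap('wrist','w17.png'); print(s['time'],s['tcp_pos'],s['contact_force'],s['gripper_width'])
R,_=packpose(0,0,-15.4,0); o=np.array([.572,.0302,.002]); print('tcp in pack',R.T@(s['tcp_pos']-o))
Rt=Ro.from_rotvec(s['orientation']).as_matrix(); print(Rt.round(3), np.degrees(np.arctan2(Rt[0,1],-Rt[1,1])))
overlay('wrist','w17.png','w17o.png',s,packsegs(R,o),(160,40,480,480),1.35)
```

```text
19.0 [ 0.57263261  0.03069316 -0.03598679] [-0.58988041  0.06998142  7.73898386] 0.06226606881862736
tcp in pack [ 0.00047893  0.00064345 -0.03798679]
[[ 0.002 -0.265 -0.964]
 [ 0.    -0.964  0.265]
 [-1.    -0.001 -0.002]] -15.366190933423262
```

View pics/w17o.png

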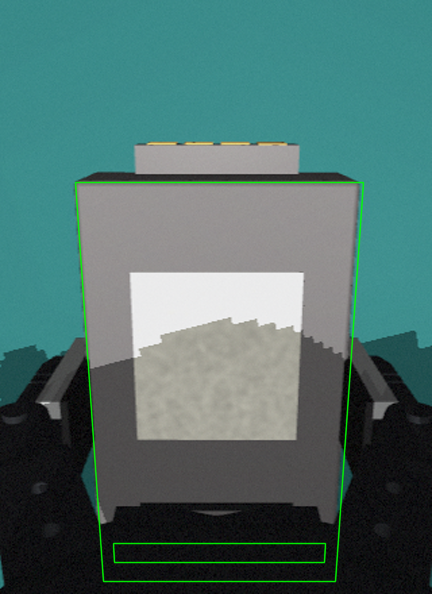

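Run:
```python
from h import *
R,_=packpose(0,0,-14.4,0)
for z in (.13,.056,.05,.038): goal(toolR(R),np.array([.524,.247,z])+R@[.0005,0,-.038])
```

```text
shift cm [-4.82 21.62 12.8 ] turn deg [-0.02  0.13  0.97]
shift cm [-4.82 21.62  5.4 ] turn deg [-0.02  0.13  0.97]
shift cm [-4.82 21.62  4.8 ] turn deg [-0.02  0.13  0.97]
shift cm [-4.82 21.62  3.6 ] turn deg [-0.02  0.13  0.97]
```

Emit:
{"name": "step_arm", "arguments": {
  "plan": [0, 0, 3, 0, 0, 0, 0, 0, 8, 0, 0, 0, 0, 1, 13, 0, 0.1, 1, -1, 5, 15, 0, 0.1, 1, -2, 9, 15, 0, 0.1, 1, -3, 13, 15, 0, 0.1, 1, -4, 17, 15, 0, 0.1, 1, -4.8, 20, 14, 0, 0.1, 1, -4.8, 21.6, 12.8, 0, 0.1, 1, -4.8, 21.6, 12.8, 0, 0.1, 1, -4.8, 21.6, 12.8, 0, 0.1, 1, -4.8, 21.6, 12.8, 0, 0.1, 1, -4.8, 21.6, 12.8, 0, 0.1, 1]
}}

```text
time: 20.68
tcp_pos: [0.5251, 0.246, 0.0924]
orientation: [-2.088, 0.264, 2.086]
contact_force: [0.1, 0.6, -2.1]
gripper_width: 0.0617
```

Run:
```python
from h import *
import pickle
capture('wrist')
s=snap('wrist','w18.png'); pickle.dump(s,open('w18.pkl','wb')); print(s['time'],s['tcp_pos'],s['contact_force'],s['gripper_width'])
R,_=packpose(0,0,-14.4,0)
o=s['tcp_pos']-R@[.0005,0,-.038]; print(o)
overlay('wrist','w18.png','w18o.png',s,packsegs(R,o)+baysegs(.524,.247,-14.4),(180,0,480,360),1.6)
for z in (.06,.05,.038): goal(toolR(R),np.array([.524,.247,z])+R@[.0005,0,-.038])
```

```text
20.725 [0.52495562 0.24613563 0.09232185] [ 0.57436784 -0.05519567 -2.05421134] 0.06200322005179796
[0.52447133 0.24625998 0.13032185]
shift cm [-0.04  0.06 -7.03] turn deg [-0.02  0.05  0.01]
shift cm [-0.04  0.06 -8.03] turn deg [-0.02  0.05  0.01]
shift cm [-0.04  0.06 -9.23] turn deg [-0.02  0.05  0.01]
```

View pics/w18o.png

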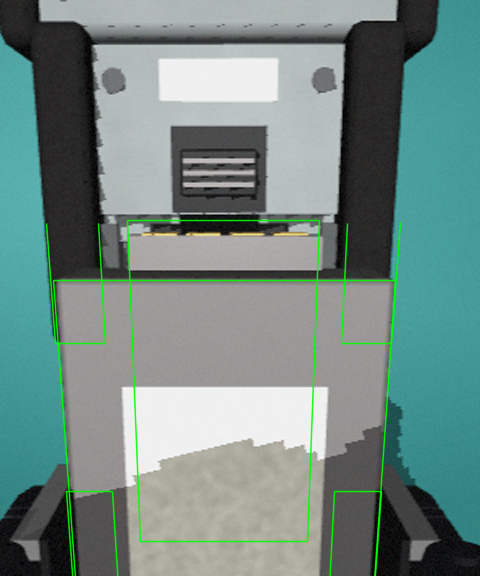

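Emit:
{"name": "step_arm", "arguments": {
  "plan": [0, 0.1, -3, 0, 0, 0, 0, 0.1, -5.5, 0, 0, 0, 0, 0.1, -6.6, 0, 0, 0, 0, 0.1, -6.8, 0, 0, 0, 0, 0.1, -6.8, 0, 0, 0, 0, 0.1, -6.8, 0, 0, 0]
}}

```text
time: 21.52
tcp_pos: [0.5256, 0.2476, 0.0253]
orientation: [-2.089, 0.262, 2.084]
contact_force: [-0.8, 0.5, -1.7]
gripper_width: 0.0619
```

Run:
```python
from h import *
capture('wrist')
s=snap('wrist','w19.png'); print(s['time'],s['tcp_pos'],s['contact_force'],s['ft_torque'],s['gripper_width'])
R,_=packpose(0,0,-14.4,0)
o=s['tcp_pos']-R@[.0005,0,-.038]; print(o)
overlay('wrist','w19.png','w19o.png',s,packsegs(R,o)+baysegs(.524,.247,-14.4),(180,0,480,360),1.6)
for z in (.06,.05,.038): goal(toolR(R),np.array([.524,.247,z])+R@[.0005,0,-.038])
```

```text
21.575 [0.52545741 0.24752846 0.02516704] [ 0.56172907  0.64539372 -1.79910162] [ 0.05662361 -0.01419829  0.01934444] 0.06182842886662823
[0.52497312 0.2476528  0.06316704]
shift cm [-0.08 -0.06 -0.3 ] turn deg [-0.06  0.12  0.  ]
shift cm [-0.08 -0.06 -1.3 ] turn deg [-0.06  0.12  0.  ]
shift cm [-0.08 -0.06 -2.5 ] turn deg [-0.06  0.12  0.  ]
```

View pics/w19o.png

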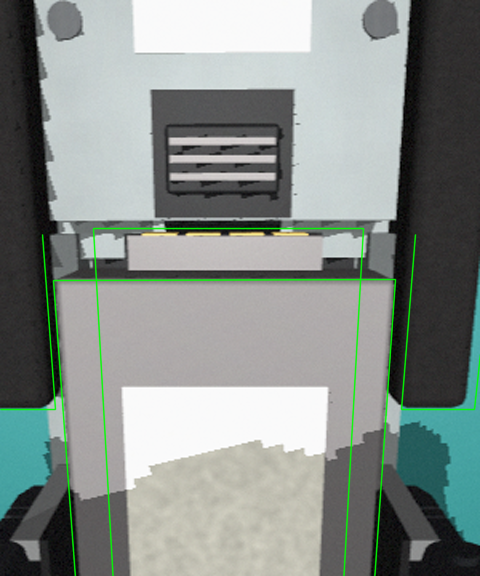

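Emit:
{"name": "step_arm", "arguments": {
  "plan": [-0.1, -0.1, -0.4, 0, 0.1, 0, -0.1, -0.1, -0.8, 0, 0.1, 0, -0.1, -0.1, -1.2, 0, 0.1, 0, -0.1, -0.1, -1.5, 0, 0.1, 0, -0.1, -0.1, -1.5, 0, 0.1, 0]
}}

```text
time: 22.25
tcp_pos: [0.5243, 0.2468, 0.0112]
orientation: [-2.088, 0.262, 2.086]
contact_force: [-3.5, -0.2, 6.5]
gripper_width: 0.0618
```

Run:
```python
from h import *
s=snap('wrist','w20.png'); print(s['time'],s['tcp_pos'],s['contact_force'],s['ft_torque'],s['gripper_width'])
R,_=packpose(0,0,-14.4,0)
o=s['tcp_pos']-R@[.0005,0,-.038]; print(o)
im=cv2.imread('pics/w20.png')[0:360,180:480];cv2.imwrite('pics/w20c.png',cv2.resize(im,None,fx=1.6,fy=1.6))
```

```text
22.25 [0.52431926 0.24675259 0.01119595] [-3.54293814 -0.21909563  6.51191285] [-0.12949156  0.25963769  0.04730172] 0.06183673186422201
[0.52383497 0.24687694 0.04919595]
```

View pics/w20c.png

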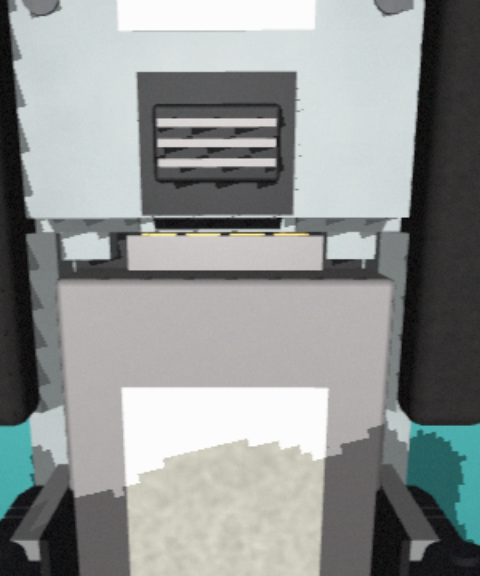

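Emit:
{"name": "step_arm", "arguments": {
  "plan": [0, 0.1, -0.2, 0, 0, 0, 0, 0.1, -0.4, 0, 0, 0, 0, 0.1, -0.6, 0, 0, 0, 0, 0.1, -0.6, 0, 0, 0],
  "newtons": 120
}}

```text
time: 22.8
tcp_pos: [0.5254, 0.2481, 0.0086]
orientation: [-2.09, 0.26, 2.082]
contact_force: [-5.9, -2.0, 19.9]
gripper_width: 0.0613
```

Run:
```python
from h import *
s=snap('wrist','w21.png'); print(s['time'],s['tcp_pos'],s['contact_force'],s['ft_torque'],s['gripper_width'])
im=cv2.imread('pics/w21.png')[0:360,180:480];cv2.imwrite('pics/w21c.png',cv2.resize(im,None,fx=1.6,fy=1.6))
```

```text
22.8 [0.52537364 0.24811007 0.0085973 ] [-5.90993973 -1.99630364 19.91594917] [-0.4574739   0.65207602 -0.10447778] 0.06128628093873111
```

View pics/w21c.png

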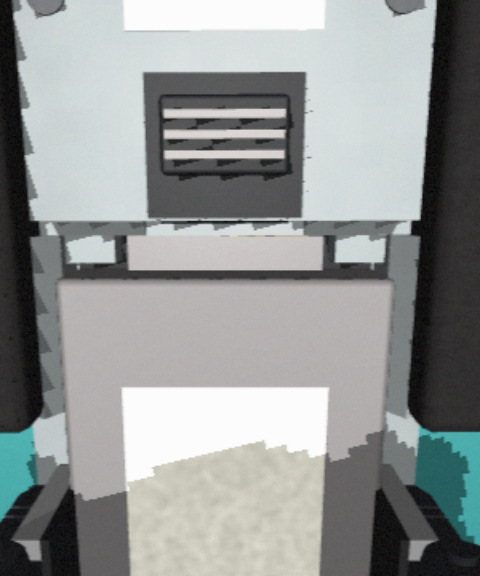

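Emit:
{"name": "step_arm", "arguments": {
  "plan": [-0.1, 0, -0.2, 0, 0, 0, -0.1, 0, -0.4, 0, 0, 0, -0.1, 0, -0.6, 0, 0, 0, -0.1, 0, -0.7, 0, 0, 0, -0.1, 0, -0.7, 0, 0, 0]
}}

```text
time: 23.48
tcp_pos: [0.5248, 0.249, 0.0024]
orientation: [-2.091, 0.258, 2.08]
contact_force: [-0.8, 2.4, 3.9]
gripper_width: 0.0615
```

Run:
```python
from h import *
s=snap('wrist','w22.png'); print(s['time'],s['tcp_pos'],s['contact_force'],s['ft_torque'],s['gripper_width'])
im=cv2.imread('pics/w22.png')[0:360,180:480];cv2.imwrite('pics/w22c.png',cv2.resize(im,None,fx=1.6,fy=1.6))
```

```text
23.475 [0.52483794 0.24904648 0.00241094] [-0.81081508  2.37298316  3.89338178] [0.47122844 0.39822053 0.11053605] 0.061537975991359566
```

View pics/w22c.png

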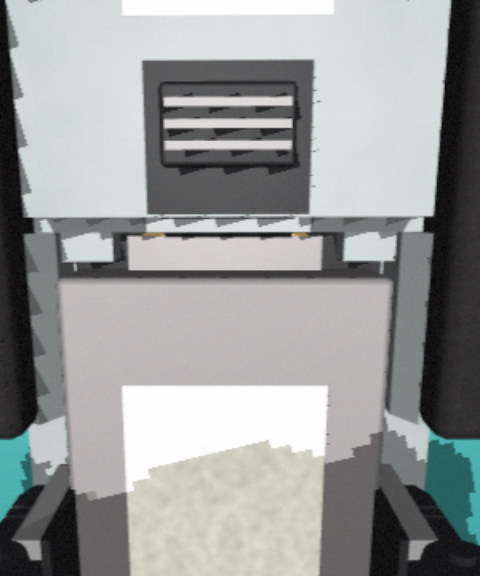

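Emit:
{"name": "step_arm", "arguments": {
  "plan": [0, -0.1, -0.2, 0, 0, 0, 0, -0.1, -0.4, 0, 0, 0, 0, -0.1, -0.5, 0, 0, 0, 0, -0.1, -0.5, 0, 0, 0]
}}

```text
time: 24.02
tcp_pos: [0.5242, 0.2484, 0.0002]
orientation: [-2.09, 0.258, 2.081]
contact_force: [-9.7, 2.8, 25.3]
gripper_width: 0.0612
```

Run:
```python
from h import *
s=snap('wrist','w23.png'); print(s['time'],s['tcp_pos'],s['contact_force'],s['ft_torque'],s['gripper_width'])
im=cv2.imread('pics/w23.png')[0:360,180:480];cv2.imwrite('pics/w23c.png',cv2.resize(im,None,fx=1.6,fy=1.6))
```

```text
24.025 [5.24217870e-01 2.48388622e-01 2.24150304e-04] [-9.74675175  2.84303283 25.32418991] [-0.54479876  1.67806318 -0.0902484 ] 0.06116390015458801
```

View pics/w23c.png

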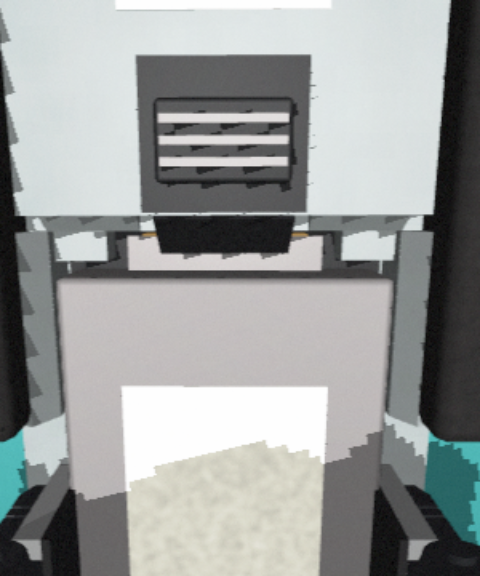

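Run:
```python
from h import *
s=snap('scene','s24.png'); 
im=cv2.imread('pics/s24.png')[160:310,370:470];cv2.imwrite('pics/s24c.png',cv2.resize(im,None,fx=4,fy=4,interpolation=cv2.INTER_CUBIC))
s=snap('top','t24.png'); 
im=cv2.imread('pics/t24.png')[180:325,180:300];cv2.imwrite('pics/t24c.png',cv2.resize(im,None,fx=4,fy=4,interpolation=cv2.INTER_CUBIC))
Rt=Ro.from_rotvec(s['orientation']).as_matrix(); print(Rt.round(4)); print(s['tcp_pos'],s['contact_force'],s['ft_torque'])
```

```text
[[ 0.005  -0.2489 -0.9685]
 [ 0.0046 -0.9685  0.2489]
 [-1.     -0.0057 -0.0037]]
[5.24190707e-01 2.48407005e-01 2.19568854e-04] [-8.89041915  1.83153794 25.98630326] [-0.57558616  1.71711612 -0.07425655]
```

View pics/s24c.png

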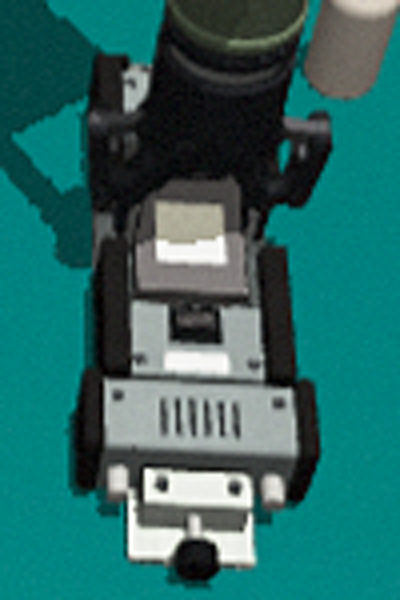

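View pics/t24c.png

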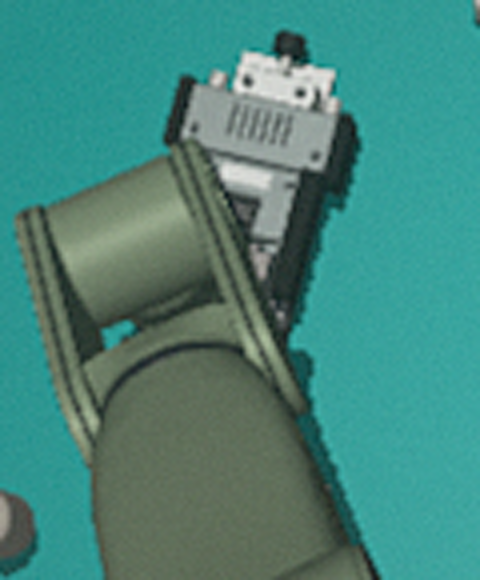

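Emit:
{"name": "step_arm", "arguments": {
  "plan": [0, 0, -0.2, 0, 0, 0, 0, 0, -0.4, 0, 0, 0, 0, 0, -0.4, 0, 0, 0, 0, 0, -0.4, 0, 0, 0]
}}

```text
time: 24.68
tcp_pos: [0.5243, 0.2484, 0.0002]
orientation: [-2.091, 0.258, 2.08]
contact_force: [-8.0, 0.6, 30.8]
gripper_width: 0.0613
```

Run:
```python
from h import *
s=snap('wrist','w25.png');Rt=Ro.from_rotvec(s['orientation']).as_matrix(); print(Rt[2].round(4)); print(s['tcp_pos'],s['contact_force'],s['ft_torque'],s['gripper_width'])
im=cv2.imread('pics/w25.png')[0:480,100:540];cv2.imwrite('pics/w25c.png',cv2.resize(im,None,fx=1.25,fy=1.25))
```

```text
[-1.     -0.006  -0.0047]
[5.24272686e-01 2.48449295e-01 2.28520789e-04] [-7.96574945  0.57524789 30.79236704] [-1.0205734   1.78160099 -0.10897123] 0.06132217469861642
```

View pics/w25c.png

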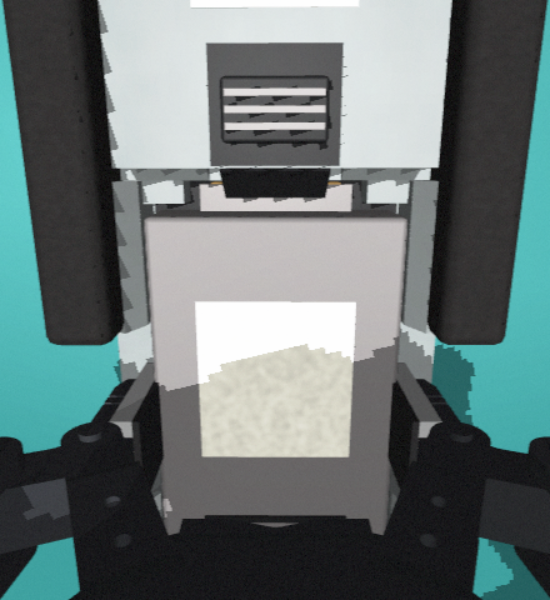

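Emit:
{"name": "step_arm", "arguments": {
  "plan": [0, 0, 0, 0, 0, 0, 0, 0, 0, 0, 0, 0, 0, 0, 0, 0, 0, 0, 0, 0, 0, 0, 0, 0],
  "hand": 0,
  "newtons": 60
}}

```text
time: 25.22
tcp_pos: [0.5241, 0.2482, -0.0004]
orientation: [-2.09, 0.259, 2.081]
contact_force: [-0.6, -0.1, 0.7]
gripper_width: 0.0853
```

Emit:
{"name": "step_arm", "arguments": {
  "plan": [0, 0, 2, 0, 0, 0, 0, 0, 6, 0, 0, 0, 0, 0, 11, 0, 0, 0, 1, 0, 17, 0, 0, 0, 2, 0, 22, 0, 0, 0, 2, 0, 22, 0, 0, 0, 2, 0, 22, 0, 0, 0, 2, 0, 22, 0, 0, 0]
}}

```text
time: 26.22
tcp_pos: [0.543, 0.2478, 0.2175]
orientation: [-2.088, 0.261, 2.085]
contact_force: [0.0, 0.7, -0.8]
gripper_width: 0.0853
```

Run:
```python
from h import *
import pickle
capture('wrist');s=snap('wrist','w26.png');pickle.dump(s,open('w26.pkl','wb')); print(s['time'],s['tcp_pos'],s['contact_force'],s['gripper_width'])
R,_=packpose(0,0,-14.4,0)
overlay('wrist','w26.png','w26o.png',s,packsegs(R,np.array([.524,.2475,.038])),(230,60,410,330),2.8)
im=cv2.imread('pics/w26.png')[60:330,230:410];cv2.imwrite('pics/w26c.png',cv2.resize(im,None,fx=2.8,fy=2.8,interpolation=cv2.INTER_CUBIC))
pts('wrist',['pack','pack_contact_end','bay_top','catch_near','catch_far'],s)
```

```text
26.275 [0.54317505 0.24782776 0.21769255] [0.6137838  0.36743924 0.46303076] 0.08543921853399529
wrist pack 0.81 [0.5263 0.2465 0.0438]
wrist pack 0.74 [ 0.3974 -0.0336  0.0026]
wrist pack_contact_end 0.7 [0.5864 0.233  0.0402]
wrist catch_near 0.9 [0.4633 0.2643 0.0608]
wrist catch_far 0.64 [0.582  0.2328 0.0614]
```

View pics/w26c.png

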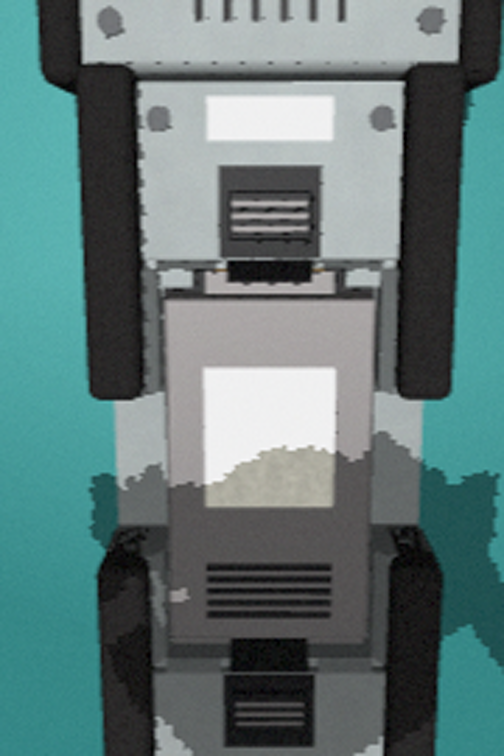

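View pics/w26o.png

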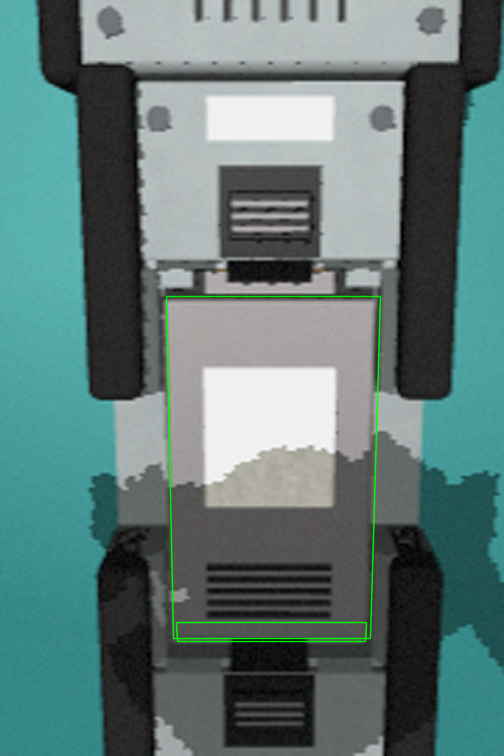

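Emit:
{"name": "step_arm", "arguments": {
  "plan": [-3, 0.5, -2, 0, 0, 0, -6, 1, -4, 0, 0, 0, -9, 1.5, -5, 0, 0, 0, -9, 1.5, -5, 0, 0, 0, -9, 1.5, -5, 0, 0, 0]
}}

```text
time: 27.2
tcp_pos: [0.4552, 0.2635, 0.1699]
orientation: [-2.092, 0.258, 2.079]
contact_force: [0.2, 0.4, 0.4]
gripper_width: 0.0856
```

Run:
```python
from h import *
capture('wrist');s=snap('wrist','w27.png'); print(s['time'],s['tcp_pos'],s['contact_force'])
im=cv2.imread('pics/w27.png')[90:330,210:430];im=cv2.convertScaleAbs(im,alpha=1.8,beta=15);cv2.imwrite('pics/w27c.png',cv2.resize(im,None,fx=2.5,fy=2.5,interpolation=cv2.INTER_CUBIC))
```

```text
27.25 [0.45544432 0.26345757 0.16992967] [-0.7260792   0.55338679  0.7202893 ]
```

View pics/w27c.png

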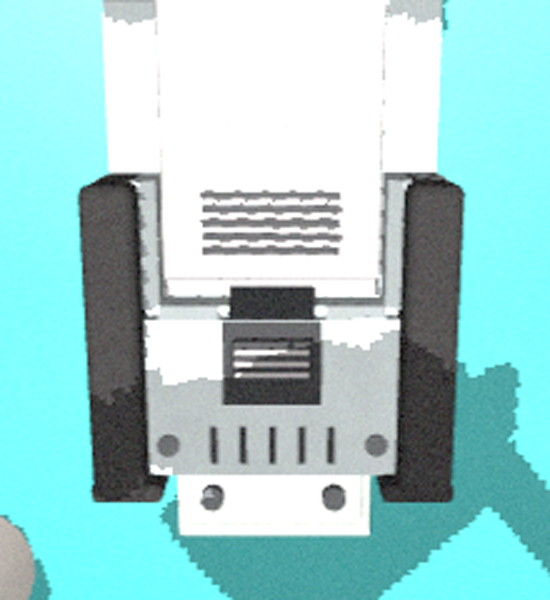

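Run:
```python
from h import *
s=snap('top','t28.png'); pts('top',['reel','flask','tray','driver'],s); print(hand_in())
```

```text
top reel 0.78 [0.7681 0.0267 0.0025]
top reel 0.62 [0.3831 0.4025 0.0024]
top flask 0.63 [0.3831 0.4021 0.0082]
top flask 0.17 [0.5248 0.2455 0.0422]
top tray 0.57 [ 0.3412 -0.46    0.0067]
top driver 0.82 [ 0.5775 -0.4234  0.0047]
top driver 0.47 [0.4636 0.2607 0.0575]
the job is handed in; nothing more can be done
None
```

I moved the pack from the charger into the instrument's battery bay and handed the job in at about 27 s. `hand_in()` gives no verdict, so whether it passed isn't confirmed.

I drew the pack out along the slope and laid it flat on free mat. There I took a new grip at its middle, so the fingers would fit the side openings of the bay. I then set it in with the contact end at the brass strips and pressed it down, with up to about 31 N showing, until it moved no further.

- **Seating:** the pictures taken after release show both spring catches over the pack's ledges. The pack's outline matches a level pack on the bay floor to about 1 mm, within the measuring accuracy of about 2 mm. When pressing stopped, the tool height put the pack about 0.2 mm above the floor.
- **End state:** the gripper is open, well above the instrument, and touching nothing.
- **Bystanders:** the reel, flask, tray and screwdriver were found within about 7 mm of where they first appeared, close to the measuring accuracy. I never touched them.

**Disagreements:**
- **Finger length:** the fingertips proved to be about 40 mm short of the stated TCP, so my first closing missed the pack without touching it. I corrected the grasp depth from the pictures.
- **Pack position:** my first fit in the charger was about 4 mm off, because I paired a picture with a pose read later while the arm was still settling. I measured again before grasping.

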